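# Clamp a heat sink in the bench vise with its loose crank

## Robot

A 6-joint arm with a two-finger parallel gripper is mounted at the origin on a cart in front of the work surface, level with it; the furniture and walls round the work are solid. World frame = base frame: x ahead of the robot, y to its left, z up, the work surface at z = 0. Lengths are in m, angles in rad, forces in N, time in s.
With the tool pointing down it reaches from about 0.275 to 0.85 m from the base axis. Payload 19 kg.
Tool frame: the origin (TCP) lies midway between the tips of the shut fingers; the grasp point (between the pads) lies 19 mm behind it; z points along the fingers, y is the direction in which the jaws open and shut (so a half turn about z gives the same grasp; the last joint's range is limited). The gripper opens to 85 mm and grips with 20 to 120 N. Pads are 22 mm wide; open, the fingers measure 114 mm over their backs; the gripper's body (76 mm by 85 mm) begins 54 mm behind the grasp point. The pads swing forward as they close: fully open they stand 13 mm farther back than shut.
Start: joints at [0.993, 0.15, 1.437, -0, 1.554, -0.134], TCP at [0.247, 0.519, 0.231] pointing down, gripper open.
Joint ranges: [-2.8, 2.8], [-0.68, 2.1], [0.12, 2.68], [-1.39, 4.53], [0.16, 2.79], [-2.81, 2.81]. Speed limits (rad/s): [1.89, 1.89, 2.22, 3.01, 3.01, 3.01].

## Interface

Orientations are given as a unit quaternion [x, y, z, w].
In Python, from workcell import env, viewer gives the robot as it stands. The module is installed in compiled form; this text tells all that it offers.
- The arm moves only by the tool arm_command, never from a script. Its argument "motion" is a list of rows, each a list of 5 numbers: the closure, from -1 (fully open) to 1 (shut), so that 0 is half open, then the shift along the tool's x, y, z in m, then the turn about the tool's z in degrees. A call has 1 to 20 rows; each row is the pose to reach, as a shift and turn from the pose commanded when the call began, along the tool's axes at that moment; what a row does not reach only later rows make up. A row lasts 1/8 s, in which the tool goes at most 62.5 mm and 10.7 degrees, less where a joint would pass 70% of its speed; a pose out of reach is approached as far as the arm can. A call with a gripper value outside its range is refused whole. The fingers move at their own pace and stop on an object; "squeeze" is the grip in N (left out, the last holds). Time passes only in rows, so rows that repeat a pose let the fingers close. It gives the time, the measured TCP pose, the force and the opening at its end, in the units of the state.
- env.get_state(): the state, without advancing time (a new reading comes with each control period).
- viewer.grab_frame(name): name is "scene" or "side" or "wrist"; returns (picture, depth): 384x512x3 uint8, red, green, blue; 384x512 float32, m along the optical axis (not along the pixel's ray), 0 where there is no reading.
- viewer.get_calibration(name): a dict with "K" (3x3 intrinsics, pixels), "D" ([k1, k2, p1, p2, k3] as OpenCV has them; the pictures are not rectified), "world_to_cam" (4x4, takes a point from world to camera coordinates). Camera axes: x right, y down, z forward; pixel columns grow to the right and rows downward; lengths in m; the calibration is good to about 2 mm. A picture is of the moment at which its call begins: read the wrist's pose just before it. get_calibration takes no time and is no camera call; for the wrist camera it gives the pose at the moment of the call.
- env.job_done(): hands the job in, once; it reports no verdict.
The state is a dict: "time_s": time; "joint_positions": joint angles; "qd": joint speeds; "effort": joint torques, N m; "tool_pos": TCP position; "tool_rot": TCP orientation; "force": force on the tool from outside, world axes, zero at the start; "moment": the same for the moment, N m; "width": opening from 0.0 (shut) to 1.0 (fully open).
Only numpy, scipy, OpenCV 4.12 (cv2) and the standard library are available. Lean on these libraries where they do the work, as an engineer would, in place of code of your own. Each camera call takes 0.05 s, during which the arm holds its last target.

## Task

Take the loose crank out of its stand, put its square end down the round well on top of the small vise and feel for the hidden square drive, without forcing it, until the crank drops fully home while the jaw is still open. Then turn the crank clockwise so that the jaw clamps the heat sink against the back jaw, with the jaw's sprung pad pushed in about half way and never to its stop; do not push the vise by hand, and leave the crank seated and the things around undisturbed.

Things in the scene. Friction and masses are not known exactly. Their poses are not given: they have to be found in the camera images.
- crank: loose steel crank, 110 mm tall, about 0.25 kg, upright in its stand. Origin: tip of its lower end, on the shaft axis; z up the shaft, x along the arm. Round shaft 22 mm across from 25 to 56 mm above the tip, collar 33 mm across at 56-62 mm, flat arm 18 mm wide at 62-72 mm (x = -13 to +79 mm), at x = 70 mm an upright round handle 15 mm across, 72-104 mm
- crank_square (a point): centre of the crank's square, 17 mm above its tip: 14 mm square, 9-25 mm above the tip, its flats facing along the crank's x and y. Below it a cone nose, 13 mm narrowing to 6 mm across; above it the wider shaft's shoulder. In the eye it has some 10 degrees of play in all; under turning load it binds and may be drawn up with the opening fingers, so ease it back by about half of that before letting go
- crank_hub (a point): centre of the crank's hub, on the axis 91 mm above the tip: a block 26 mm along x, 18 mm along y (grip it across y), from 72 to 110 mm above the tip, standing on the arm
- stand: fixed grey plastic stand of the crank, 56 x 56 x 60 mm on an 80 x 80 x 6 mm foot, with a 25 mm upright hole in which the crank hangs by its collar (tip 4 mm above the bench). Origin: centre of the underside
- vise: fixed grey bench vise, base plate 80 x 180 x 12 mm. Origin: on the bench near the base's centre; z up, y along the vise toward the drive block (at y = 60 mm, 56 x 56 mm, 74 mm high). The back jaw's face is at y = -48 mm or up to 5 mm farther out. Turning the drive clockwise seen from above moves the jaw toward -y, 14 mm per radian, against 0.15 to 0.35 N m; friction holds it
- well (a point): centre of the mouth of the round well in the top of the drive block, 74 mm above the bench; 34 mm across, upright. With the crank fully home its tip is 49 mm below this point (25 mm above the bench), its shoulder on the eye; it can be pushed 7 mm lower only against the eye's spring
- eye_top (a point): resting place of the top of the drive eye, on the well's axis 24 mm below the mouth: a square hole 15.2 mm wide, 16 mm deep, open below, at an unknown angle that can not be seen (repeats every 90 degrees). It does not give sideways; pushed, it sinks up to 8 mm on a spring (about 2 to 10 N), then is hard
- pad_face (a point): centre of the sprung pad's face on the moving jaw (48 mm wide, 24 mm high); the pad and jaw are 16 to 45 mm above the bench. How the crank seats: unless the flats line up within about 5 degrees its square stands on the eye's rim, pushing the eye down; once lined up the eye springs up over the square, the force drops, and the crank can be pushed on, 16 mm in all
- heat_sink: black finned heat sink, 28 x 36 x 18 mm, standing loosely on the vise's base between the jaws, its 36 mm along the vise. Origin: centre of its underside
- jaw (a joint): travel of the moving jaw in m: 0 open, grows as it closes, at most 0.024. It meets the heat sink and takes it to the back jaw after 6 to 11 mm
- pad (a joint): how far the sprung pad is pushed into the moving jaw, in m: 0 free, 0.010 at its stop; spring 1.2 N per mm
- jar: small cream jar with a dark lid, 43 mm across, 40 mm high, a bystander. Origin: centre of its underside
- tape: tape roll lying flat, 78 mm across, 19 mm high, a bystander. Origin: centre of its underside
Mind the look-alikes: they are no part of the job. Of the things like the heat_sink, leave any that is pink, red or yellow; of the rest the larger one is meant.

How it is judged:
By the outcome, as a careful person would: the job done as asked, in the order asked, and still so for the second after the job is handed in, with the robot touching nothing.
It also fails if it takes over 72 s, if anything falls off the work surface, if the arm or the gripper's body presses on something with over 40 N, if the wrist force passes 120 N, or if a joint passes its speed limit or range.

## Working session

There is one attempt and no reset: what is moved stays moved. The work goes in short steps, Python scripts to look and compute and a tool call to move; the robot and the scene stay as the last step left them, time stands still between calls to the robot, and variables do not carry over. Pictures are saved under pics/ and viewed, and the job is handed in when it is done.

Besides the shell and the picture viewer there is one more tool, called after "Call:" as name([rows], argument=value, ...), one row to a line, values as JSON. arm_command: Moves the arm, as the interface text tells. Its arguments: {"type":"object","properties":{"motion":{"type":"array","items":{"type":"array","items":{"type":"number"}}},"squeeze":{"type":"number"}},"required":["motion"]}

```bash
mkdir -p pics; cat > h.py <<'E'
import numpy as np, cv2
from workcell import env, viewer
def grab(n,fn):
    c=viewer.get_calibration(n); p,d=viewer.grab_frame(n)
    cv2.imwrite('pics/'+fn+'.png',p[:,:,::-1]); np.savez('pics/'+fn+'.npz',p=p,d=d,K=c['K'],D=c['D'],T=c['world_to_cam'])
def load(fn): return np.load('pics/'+fn+'.npz')
def ray(z,u,v):
    n=cv2.undistortPoints(np.array([[[u,v]]],float),np.array(z['K'],float),np.array(z['D'],float))[0,0]
    Ti=np.linalg.inv(z['T']); return Ti[:3,3],Ti[:3,:3]@np.array([n[0],n[1],1.])
def at_z(z,u,v,h):
    o,r=ray(z,u,v); return o+r*(h-o[2])/r[2]
def dep(z,u,v):
    o,r=ray(z,u,v); return o+r*float(z['d'][int(round(v)),int(round(u))])
def proj(z,P):
    T=z['T']; r=cv2.Rodrigues(T[:3,:3])[0]
    return cv2.projectPoints(np.array(P,float).reshape(-1,1,3),r,T[:3,3].copy(),np.array(z['K'],float),np.array(z['D'],float))[0][:,0]
def crop(fn,x0,y0,x1,y1,s,out):
    im=cv2.imread('pics/'+fn+'.png')[y0:y1,x0:x1]; cv2.imwrite('pics/'+out+'.png',cv2.resize(im,None,fx=s,fy=s,interpolation=cv2.INTER_CUBIC))
E
python3 - <<'E'
from h import *
for n in ('scene','side','wrist'): grab(n,n+'0')
s=env.get_state(); print(s)
for n in ('scene','side','wrist'):
    z=load(n+'0'); print(n,np.linalg.inv(z['T'])[:3].round(3).tolist(),z['K'].round(1).tolist())
E
```

```text
{'time_s': 0.15, 'joint_positions': array([ 9.92991835e-01,  1.50840673e-01,  1.43783786e+00,  9.45021151e-06,
        1.55378623e+00, -1.33991144e-01]), 'qd': array([ 0.00019502, -0.00263224, -0.00255281,  0.00073529, -0.00056352,
        0.00020901]), 'effort': array([ 2.55138933e-03, -7.13386273e+01, -5.71035361e+01, -1.33186081e-04,
        7.39720941e-03,  1.24180303e-06]), 'tool_pos': array([0.24681061, 0.51914053, 0.2308544 ]), 'tool_rot': array([ 2.20090003e-01,  9.75479472e-01, -4.07082455e-04, -1.56363643e-04]), 'force': array([ 0.79148625,  0.17325292, -0.17684787]), 'moment': array([-0.0070162 ,  0.03333084, -0.04012948]), 'width': 1.0025396456298123}
scene [[0.832, -0.362, 0.42, -0.007], [-0.554, -0.565, 0.612, -0.194], [0.016, -0.742, -0.67, 0.749]] [[440.9, 0.0, 261.7], [0.0, 440.9, 190.8], [0.0, 0.0, 1.0]]
side [[0.997, -0.008, 0.077, 0.362], [-0.075, -0.31, 0.948, -0.449], [0.016, -0.951, -0.31, 0.382]] [[379.5, 0.0, 255.6], [0.0, 379.5, 190.1], [0.0, 0.0, 1.0]]
wrist [[0.429, 0.863, 0.266, 0.179], [0.903, -0.41, -0.128, 0.552], [-0.001, 0.295, -0.955, 0.373]] [[317.4, 0.0, 254.0], [0.0, 317.4, 190.9], [0.0, 0.0, 1.0]]
```

View pics/scene0.png

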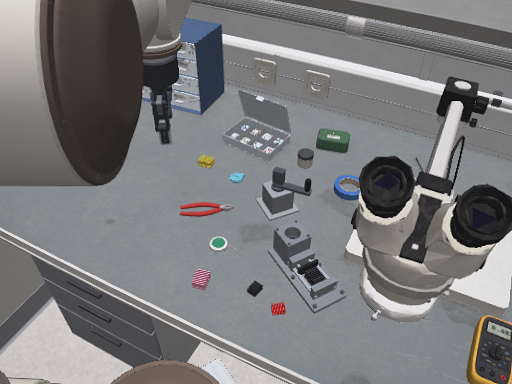

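View pics/side0.png

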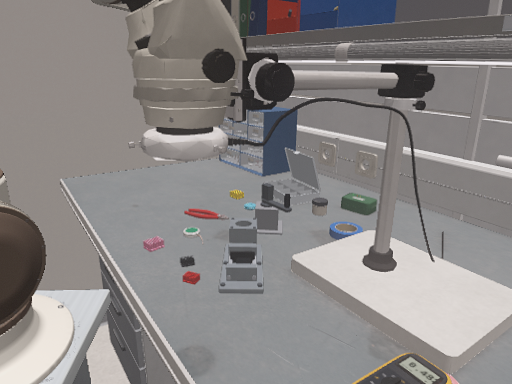

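View pics/wrist0.png

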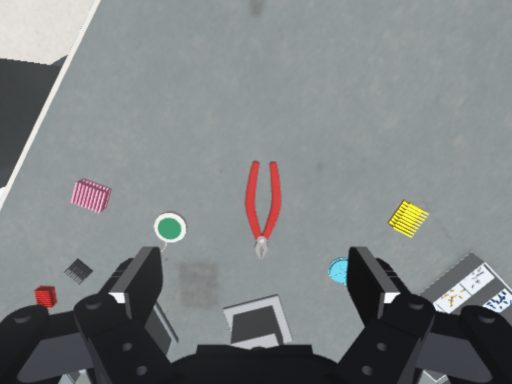

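```bash
python3 - <<'E'
from h import *
crop('scene0',235,150,365,310,4.5,'c1') if 0 else crop('scene0',235,150,375,310,3.7,'c1')
crop('side0',170,170,340,300,4.4,'c2')
z=load('scene0')
for n,u,v in [('hub',279,172),('handle',308,181),('well',292,233),('sink',311,270),('standfoot',278,212)]:
    print(n,dep(z,u,v).round(3))
E
```

```text
hub [0.459 0.417 0.114]
handle [0.498 0.36  0.111]
well [0.409 0.294 0.053]
sink [0.397 0.209 0.027]
standfoot [0.448 0.398 0.009]
```

View pics/c1.png

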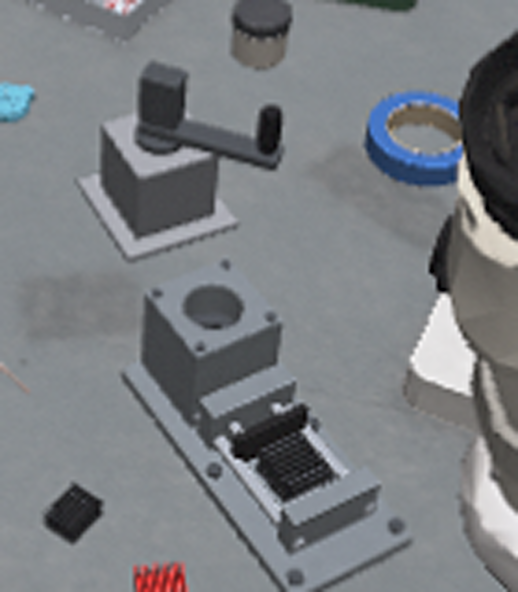

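View pics/c2.png

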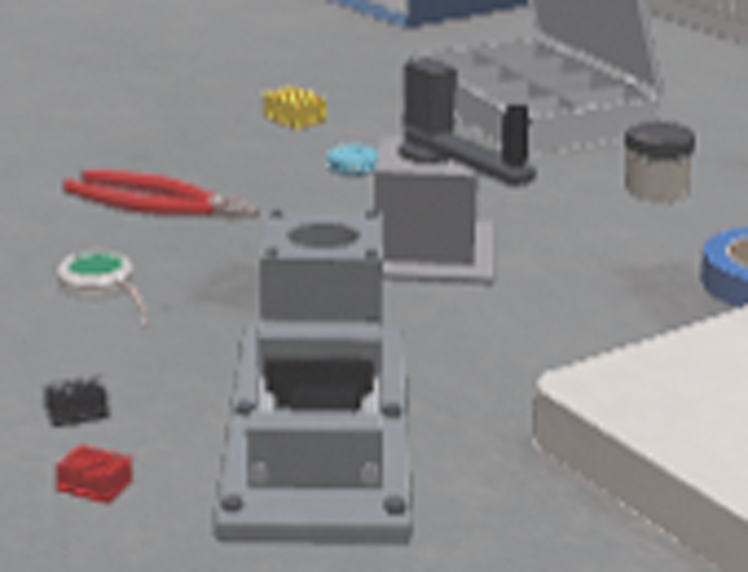

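```bash
cat >> h.py <<'E'
def cloud(z):
    v,u=np.mgrid[0:384,0:512]; uv=np.stack([u.ravel(),v.ravel()],1).astype(float)
    n=cv2.undistortPoints(uv[:,None],np.array(z['K'],float),np.array(z['D'],float))[:,0]
    d=z['d'].ravel(); P=np.c_[n*d[:,None],d]; Ti=np.linalg.inv(z['T'])
    W=P@Ti[:3,:3].T+Ti[:3,3]; W[d<=0]=9; return W,uv
E
python3 - <<'E'
from h import *
for s in ('scene0','side0'):
    W,uv=cloud(load(s))
    m=(abs(W[:,0]-.47)<.08)&(abs(W[:,1]-.39)<.08)
    for lo,hi in((.110,.118),(.104,.111),(.071,.079),(.057,.063),(.004,.008)):
        k=m&(W[:,2]>lo)&(W[:,2]<hi); print(s,lo,k.sum(),W[k].mean(0).round(4) if k.any() else '',W[k].min(0).round(3),W[k].max(0).round(3))
    m=(abs(W[:,0]-.4)<.06)&(abs(W[:,1]-.28)<.06)&(abs(W[:,2]-.074)<.004)
    print('block',m.sum(),W[m].mean(0).round(4),cv2.minAreaRect((W[m,:2]*1000).astype(np.float32)))
E
```

```text
scene0 0.11 88 [0.4654 0.4141 0.1148] [0.447 0.359 0.11 ] [0.506 0.438 0.118]
scene0 0.104 49 [0.4759 0.3932 0.1077] [0.448 0.358 0.104] [0.506 0.43  0.111]
scene0 0.071 165 [0.4802 0.389  0.0761] [0.45  0.354 0.071] [0.512 0.429 0.079]
scene0 0.057 172 [0.4505 0.4165 0.0611] [0.43  0.391 0.057] [0.492 0.455 0.063]
scene0 0.004 314 [0.4669 0.3877 0.0055] [0.391 0.31  0.004] [0.55  0.468 0.008]
block 458 [0.3957 0.2784 0.0753] ((397.18756103515625, 279.5807800292969), (58.97574234008789, 58.28361129760742), 86.51868438720703)
side0 0.11 25 [0.46   0.4197 0.1113] [0.448 0.406 0.11 ] [0.472 0.436 0.112]
side0 0.104 47 [0.4689 0.4046 0.1072] [0.448 0.358 0.104] [0.505 0.436 0.111]
side0 0.071 111 [0.4789 0.3883 0.0737] [0.449 0.351 0.071] [0.51  0.426 0.079]
side0 0.057 89 [0.4523 0.4103 0.0584] [0.431 0.389 0.057] [0.491 0.452 0.063]
side0 0.004 49 [0.4645 0.3943 0.0053] [0.436 0.378 0.004] [0.497 0.434 0.008]
block 239 [0.3953 0.2748 0.0717] ((395.0904846191406, 277.2666931152344), (60.8079833984375, 55.35065460205078), 85.62760162353516)
```

```bash
python3 - <<'E'
from h import *
for s in ('scene0','side0'):
    W,uv=cloud(load(s))
    for h0,h1 in ((.13,.2),(.2,.3),(.3,.6)):
        k=(W[:,2]>h0)&(W[:,2]<h1)&(W[:,0]>.3)&(W[:,0]<.72)&(W[:,1]<.6)&(W[:,1]>.05)
        d=np.hypot(W[k,0]-.396,W[k,1]-.278); i=np.argsort(d)[:4]
        print(s,h0,k.sum(),W[k][i].round(3).tolist(),uv[k][i].tolist(), W[k].min(0) if k.any() else '')
E
```

```text
scene0 0.13 21 [[0.678, 0.133, 0.197], [0.68, 0.136, 0.194], [0.681, 0.135, 0.19], [0.68, 0.133, 0.2]] [[454.0, 179.0], [453.0, 179.0], [453.0, 181.0], [455.0, 178.0]] [0.6784869  0.13254005 0.1620504 ]
scene0 0.2 153 [[0.636, 0.174, 0.211], [0.636, 0.173, 0.267], [0.636, 0.173, 0.216], [0.637, 0.174, 0.254]] [[426.0, 170.0], [434.0, 147.0], [427.0, 168.0], [432.0, 152.0]] [0.63595557 0.12948705 0.20094059]
scene0 0.3 10531 [[0.503, 0.096, 0.37], [0.497, 0.092, 0.369], [0.51, 0.1, 0.369], [0.489, 0.088, 0.369]] [[435.0, 146.0], [434.0, 149.0], [436.0, 143.0], [433.0, 152.0]] [0.30059916 0.05015007 0.30014753]
side0 0.13 736 [[0.633, 0.168, 0.138], [0.634, 0.171, 0.15], [0.633, 0.17, 0.136], [0.633, 0.168, 0.167]] [[377.0, 211.0], [378.0, 204.0], [377.0, 212.0], [379.0, 196.0]] [0.63218625 0.12929171 0.13027146]
side0 0.2 1203 [[0.633, 0.168, 0.211], [0.633, 0.169, 0.225], [0.633, 0.169, 0.239], [0.635, 0.171, 0.253]] [[382.0, 172.0], [383.0, 164.0], [384.0, 156.0], [385.0, 148.0]] [0.63245234 0.12718854 0.20009157]
side0 0.3 10490 [[0.51, 0.085, 0.354], [0.508, 0.084, 0.354], [0.506, 0.083, 0.354], [0.5, 0.079, 0.355]] [[332.0, 89.0], [331.0, 89.0], [330.0, 89.0], [326.0, 89.0]] [0.44912811 0.05014434 0.30001924]
```

Call:
arm_command([
  [-1, -0.04, 0, 0, 6],
  [-1, -0.09, 0.001, 0, 13],
  [-1, -0.14, 0.002, 0, 20],
  [-1, -0.19, 0.003, 0, 27],
  [-1, -0.234, 0.003, 0, 31.6],
  [-1, -0.234, 0.003, 0, 31.6],
  [-1, -0.234, 0.003, 0, 31.6],
])

```text
time_s: 1.02
tool_pos: [0.4592, 0.4216, 0.231]
tool_rot: [0.477, 0.879, -0.0, -0.0]
force: [-0.2, -0.4, 0.1]
width: 0.999
```

```bash
python3 - <<'E'
from h import *
s=env.get_state(); print(s['tool_pos'],s['tool_rot'])
grab('wrist','w1')
im=cv2.imread('pics/w1.png'); cv2.imwrite('pics/w1b.png',cv2.resize(im,(800,600),interpolation=cv2.INTER_CUBIC))
E
```

```text
[0.45921233 0.42155587 0.23099628] [ 4.77209186e-01  8.78789657e-01 -2.69762544e-04 -2.40933751e-04]
```

View pics/w1b.png

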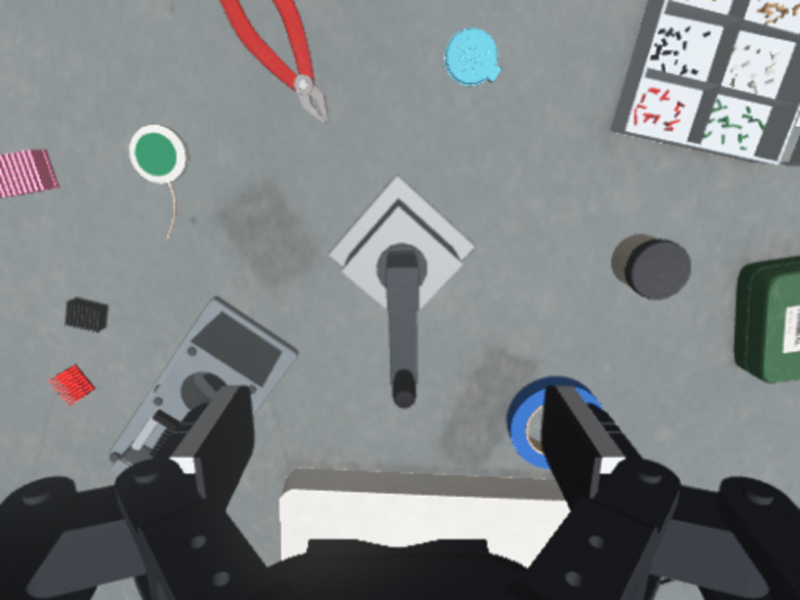

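```bash
python3 - <<'E'
from h import *
crop('w1',205,140,310,275,4.4,'w1c')
crop('w1',60,180,200,310,4.5,'w1d')
E
```

```text
(no output)
```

View pics/w1c.png

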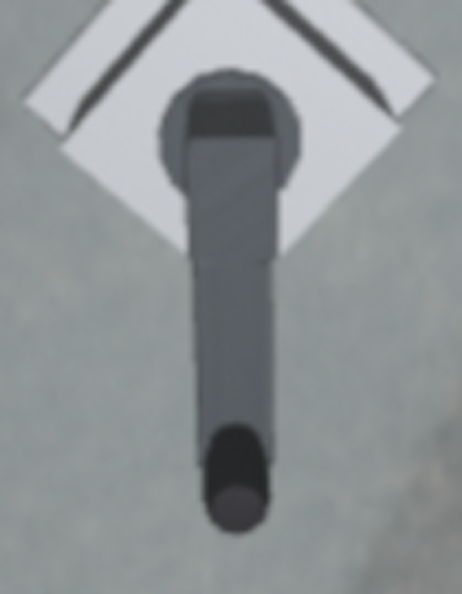

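View pics/w1d.png

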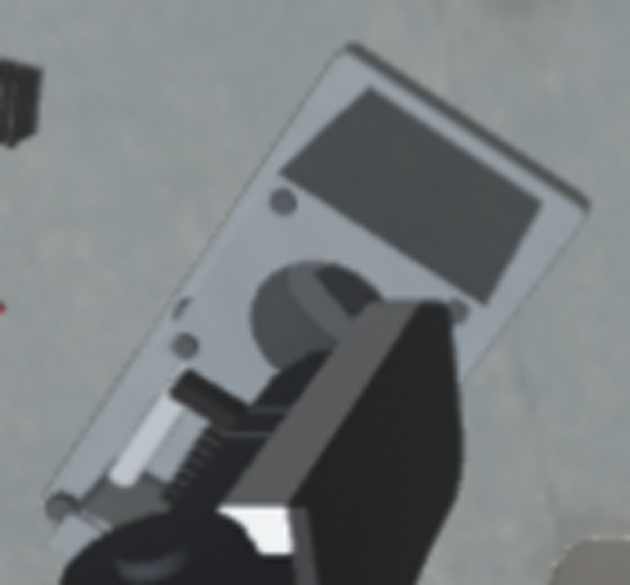

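```bash
python3 - <<'E'
from h import *
z=load('w1')
f=lambda x,y:(205+x/4.4-.4,140+y/4.4-.4)
h=at_z(z,*f(233.5,199.5),.114); k=at_z(z,*f(238,510),.108)
d=k-h; print(h,k,np.hypot(*d[:2]),np.degrees(np.arctan2(d[1],d[0])))
c=[at_z(z,*f(*p),.114) for p in((190,137),(276,137),(279,262),(189,262))]
print(np.array(c).round(4)); e=c[2]-c[1]; print(np.linalg.norm(e),np.linalg.norm(c[1]-c[0]), [np.degrees(np.arctan2(q[1],q[0])) for q in (c[2]-c[1],c[3]-c[0])])
a=[at_z(z,*f(*p),.076) for p in ((194,300),(273,300),(197,440),(273,440))]
print(np.mean(a,0)); q=(a[2]+a[3]-a[0]-a[1]);print(np.degrees(np.arctan2(q[1],q[0])))
# vise well and corner screws: crop w1d
g=lambda x,y:(60+x/4.5-.4,180+y/4.5-.4)
for p in ((283,202),(185,346),(459,309)): print('screw',at_z(z,*g(*p),.074))
print('well left/top edge',[at_z(z,*g(*p),.074) for p in ((250,318),(310,261))])
E
```

```text
[0.4616684  0.42384999 0.114     ] [0.50105585 0.36551049 0.108     ] 0.07039083237257039 -55.97505609905813
[[0.4479 0.4297 0.114 ]
 [0.4617 0.4386 0.114 ]
 [0.4761 0.418  0.114 ]
 [0.4613 0.4084 0.114 ]]
0.025170126906528655 0.01640132954205275 [np.float64(-54.95533059252007), np.float64(-57.780062535476034)]
[0.49069035 0.38054967 0.076     ]
-56.22839104315236
screw [0.37529546 0.3037309  0.074     ]
screw [0.37197666 0.25770137 0.074     ]
screw [0.42171223 0.30176835 0.074     ]
well left/top edge [array([0.3817129 , 0.27284516, 0.074     ]), array([0.38703301, 0.29379536, 0.074     ])]
```

Call:
arm_command([
  [-1, 0, 0.002, 0.04, -0.8],
  [-1, 0, 0.0025, 0.08, -0.8],
  [-1, 0, 0.0025, 0.12, -0.8],
  [-1, 0, 0.0025, 0.14, -0.8],
  [-1, 0, 0.0025, 0.153, -0.8],
  [-1, 0, 0.0025, 0.153, -0.8],
  [-1, 0, 0.0025, 0.153, -0.8],
], squeeze=60)

```text
time_s: 1.95
tool_pos: [0.4618, 0.4233, 0.0794]
tool_rot: [0.471, 0.882, 0.001, 0.0]
force: [-0.1, -0.8, -0.1]
width: 0.997
```

```bash
python3 - <<'E'
from h import *
grab('wrist','w2'); grab('side','s2')
crop('s2',210,150,330,250,6,'s2c')
E
```

```text
(no output)
```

View pics/w2.png

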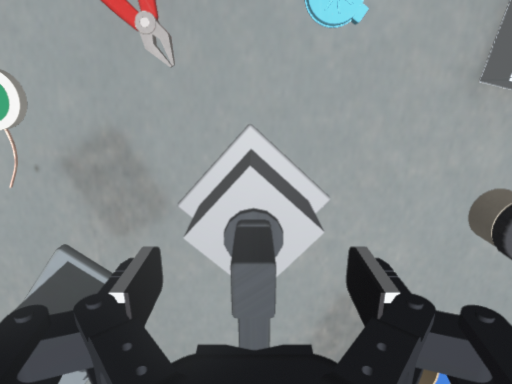

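View pics/s2c.png

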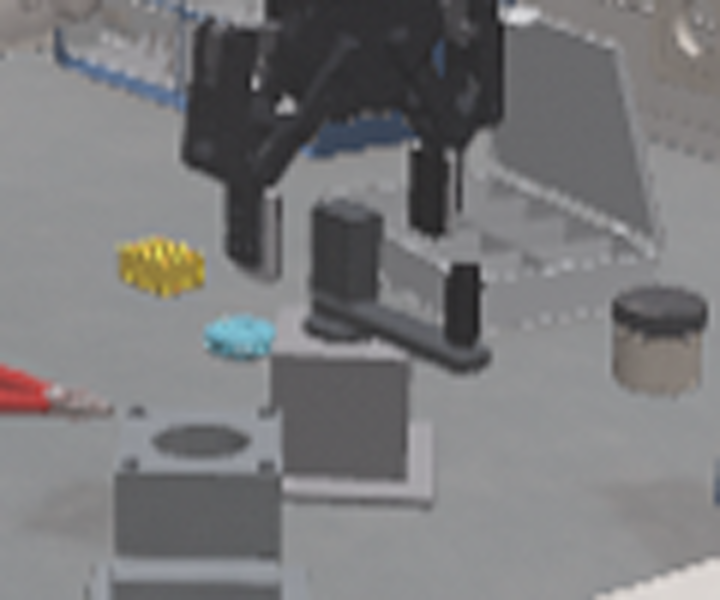

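```bash
python3 - <<'E'
from h import *
z=load('w2'); crop('w2',200,190,310,350,3.7,'w2c')
c=np.array([at_z(z,u,v,.114) for u,v in ((233,262),(273,262),(275.5,318),(231,318))]);print(c,c.mean(0))
print(proj(z,[[.4618,.4233,.114]]), env.get_state()['tool_pos'])
E
```

```text
[[0.44765615 0.43032247 0.114     ]
 [0.46038021 0.43882263 0.114     ]
 [0.47592962 0.41827366 0.114     ]
 [0.46085312 0.40821128 0.114     ]] [0.46120477 0.42390751 0.114     ]
[[253.52929301 292.71468131]] [0.46190291 0.42318838 0.07930602]
```

View pics/w2c.png

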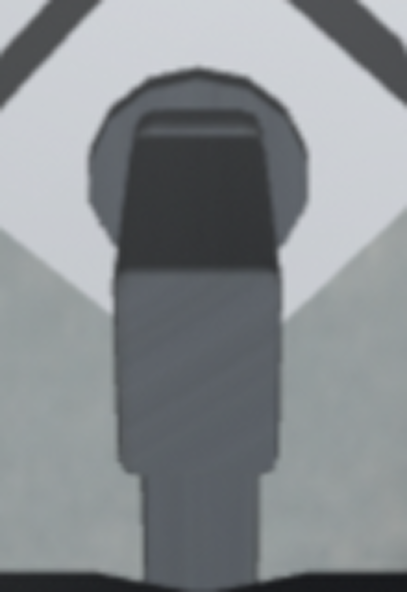

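Call:
arm_command([
  [-1, 0.001, 0, 0, 0],
  [0, 0.001, 0, 0, 0],
  [1, 0.001, 0, 0, 0],
  [1, 0.001, 0, 0, 0],
  [1, 0.001, 0, 0, 0],
  [1, 0.001, 0, 0, 0],
  [1, 0.001, 0, 0, 0],
  [1, 0.001, 0, 0, 0],
], squeeze=60)

```text
time_s: 3.05
tool_pos: [0.4611, 0.4237, 0.0784]
tool_rot: [0.471, 0.882, 0.0, 0.0]
force: [-0.4, -0.9, 3.1]
width: 0.204
```

```bash
python3 - <<'E'
from h import *
s=env.get_state(); print(s)
E
```

```text
{'time_s': 3.05, 'joint_positions': array([ 6.20233279e-01,  3.46789412e-01,  1.51074607e+00, -5.52656563e-05,
        1.28396304e+00,  3.08546624e-02]), 'qd': array([-0.00039291,  0.00097873, -0.00056774,  0.00042654, -0.00032533,
       -0.00125433]), 'effort': array([ 2.40524299e-02, -8.29251552e+01, -5.15766084e+01,  3.82848561e-02,
       -2.13563321e-01, -1.50310956e-03]), 'tool_pos': array([0.46109576, 0.42370052, 0.07837914]), 'tool_rot': array([4.71244321e-01, 8.82002714e-01, 3.04151540e-05, 4.46403897e-05]), 'force': array([-0.40873843, -0.88077805,  3.09288572]), 'moment': array([-0.12405155,  0.05901228,  0.00478293]), 'width': 0.20425584022988783}
```

```bash
python3 - <<'E'
from h import *
z=load('scene0'); f=lambda x,y:(235+x/3.7-.4,150+y/3.7-.4)
S=np.array([at_z(z,*f(*p),.074) for p in ((155,294),(226,265),(271,316),(200,347))]);print(S.round(4),S.mean(0)); print(at_z(z,*f(213,306),.074))
z=load('side0'); g=lambda x,y:(170+x/4.4-.4,170+y/4.4-.4)
S=np.array([at_z(z,*g(*p),.074) for p in ((275,214),(373,213),(375,252),(271,252))]);print(S.round(4),S.mean(0)); print(at_z(z,*g(324,235),.074))
crop('scene0',262,215,322,260,12,'c3');crop('side0',222,210,268,245,15,'c4')
# hub check scene
z=load('scene0');print(proj(z,[[.4615,.4237,.114]]))
E
```

```text
[[0.3762 0.306  0.074 ]
 [0.4235 0.3024 0.074 ]
 [0.4209 0.2572 0.074 ]
 [0.3742 0.2603 0.074 ]] [0.39868989 0.28148474 0.074     ]
[0.39821683 0.28085745 0.074     ]
[[0.3736 0.3003 0.074 ]
 [0.421  0.2998 0.074 ]
 [0.4185 0.2528 0.074 ]
 [0.371  0.2547 0.074 ]] [0.3960277  0.27690467 0.074     ]
[0.39607292 0.2735645  0.074     ]
[[278.1477602  169.99645391]]
```

View pics/c3.png

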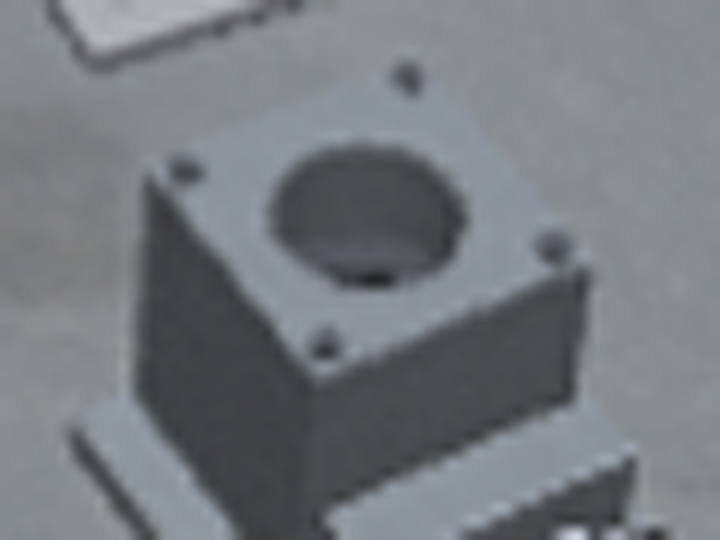

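View pics/c4.png

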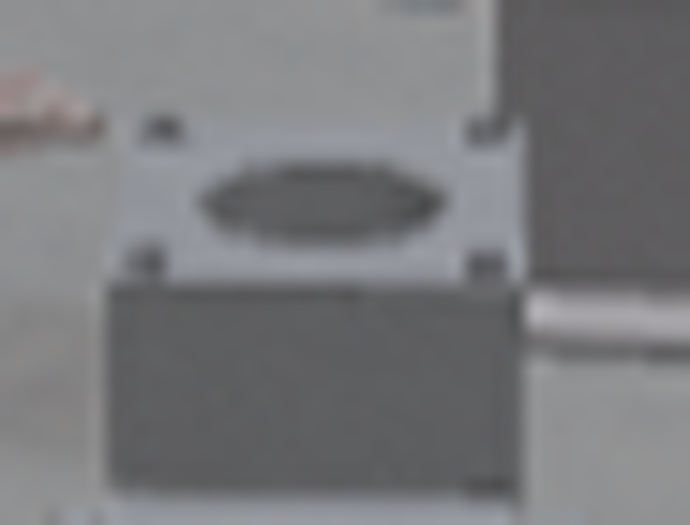

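Call:
arm_command([
  [1, 0, 0, -0.004, 0],
  [1, 0, 0, -0.02, 0],
  [1, 0, 0, -0.05, 0],
  [1, 0, 0, -0.08, 0],
  [1, 0, 0, -0.1, 0],
  [1, 0, 0, -0.1, 0],
])

```text
time_s: 3.8
tool_pos: [0.4616, 0.4241, 0.1805]
tool_rot: [0.471, 0.882, 0.001, 0.001]
force: [0.3, -0.3, -3.4]
width: 0.201
```

```bash
python3 - <<'E'
from h import *
s=env.get_state(); print(s['tool_pos'],s['tool_rot'],s['force'],s['moment'])
grab('wrist','w3')
im=cv2.imread('pics/w3.png'); cv2.imwrite('pics/w3b.png',cv2.resize(im,(800,600),interpolation=cv2.INTER_CUBIC))
E
```

```text
[0.4615653  0.42407265 0.18051813] [4.71215601e-01 8.82016632e-01 1.41214226e-03 7.24520766e-04] [ 0.26593363 -0.3083413  -3.3731775 ] [ 0.03568062 -0.03915375 -0.00596867]
```

View pics/w3b.png

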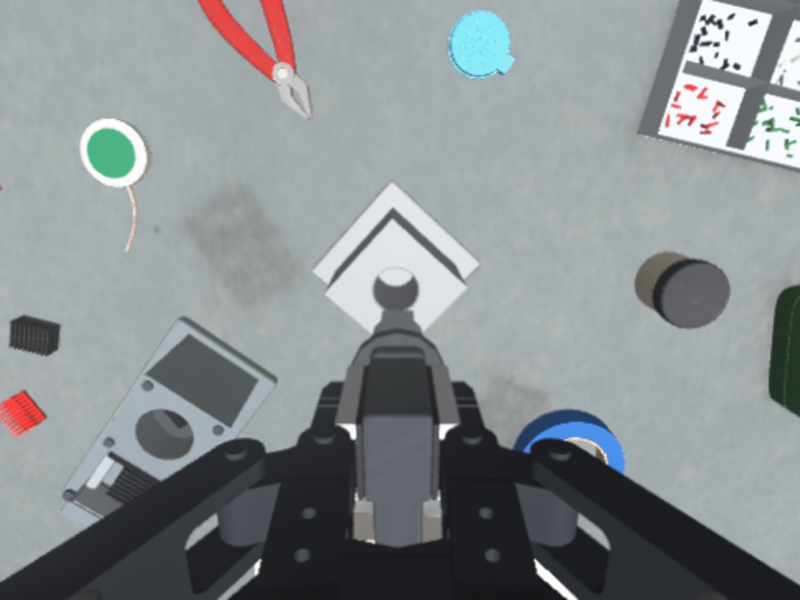

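```bash
python3 - <<'E'
from h import *
crop('w3',50,200,170,310,6,'w3c')
z=load('w3')
print(at_z(z,397/1.5625,287/1.5625,.060))
E
```

```text
[0.46180791 0.42506179 0.06      ]
```

View pics/w3c.png

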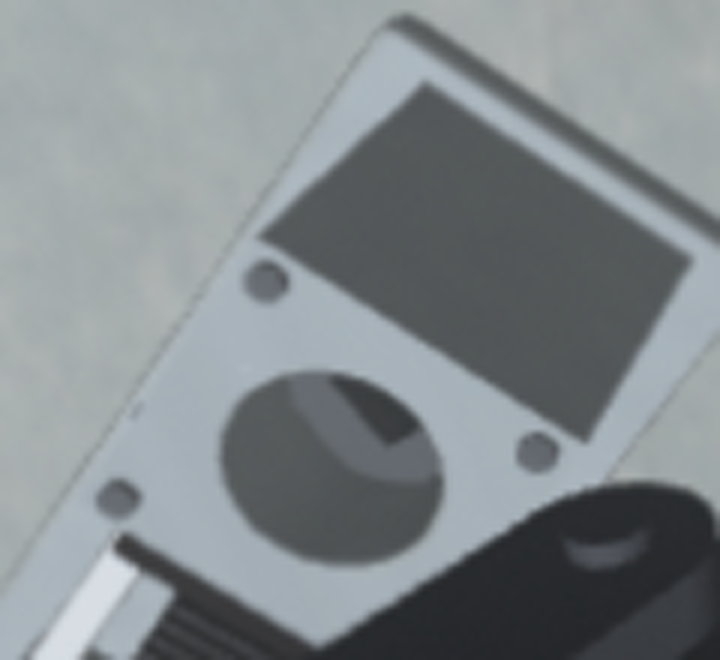

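```bash
python3 - <<'E'
from h import *
z=load('w3'); f=lambda x,y:(50+x/6-.4,200+y/6-.4)
S=np.array([at_z(z,*f(*p),.074) for p in ((267,281),(118,499),(538,452))]);print(S.round(4),(S[1]+S[2])/2,S[0]-S[1],S[2]-S[0])
E=np.array([at_z(z,*f(*p),.074) for p in ((220,455),(443,480),(320,371),(345,565),(332,468))]);print(E.round(4), E[:4].mean(0))
e=np.array([at_z(z,*f(*p),.050) for p in ((388,445),(330,375),(420,425))]);print(e.round(4))
for i in (1,2):
    d=e[i]-e[0]; print(np.degrees(np.arctan2(d[1],d[0])))
E
```

```text
[[0.3752 0.3038 0.074 ]
 [0.372  0.2577 0.074 ]
 [0.4212 0.3005 0.074 ]] [0.39661411 0.27910222 0.074     ] [0.00320021 0.04614162 0.        ] [ 0.04598365 -0.00324744  0.        ]
[[0.3817 0.2734 0.074 ]
 [0.4115 0.2883 0.074 ]
 [0.3881 0.2947 0.074 ]
 [0.4058 0.2664 0.074 ]
 [0.3967 0.2808 0.074 ]] [0.39678071 0.28069133 0.074     ]
[[0.4003 0.27   0.05  ]
 [0.3867 0.2765 0.05  ]
 [0.403  0.2763 0.05  ]]
154.6424960307376
66.80363757269046
```

Call:
arm_command([
  [1, -0.017, -0.027, 0, -7],
  [1, -0.035, -0.055, 0, -14],
  [1, -0.053, -0.085, 0, -21],
  [1, -0.07, -0.112, 0, -28],
  [1, -0.0838, -0.1334, 0, -31.2],
  [1, -0.0838, -0.1334, 0, -31.2],
  [1, -0.0838, -0.1334, 0, -31.2],
  [1, -0.0838, -0.1334, 0, -31.2],
])

```text
time_s: 4.85
tool_pos: [0.3969, 0.2803, 0.1779]
tool_rot: [0.217, 0.976, -0.0, -0.0]
force: [-0.1, -0.3, -2.9]
width: 0.204
```

```bash
python3 - <<'E'
from h import *
s=env.get_state(); print(s['tool_pos'],s['tool_rot'],s['force'],s['moment'],s['joint_positions'])
q=s['tool_rot'];print(2*np.degrees(np.arctan2(q[1],q[0]))-90)
grab('wrist','w4');grab('scene','c5');grab('side','s5')
crop('c5',250,150,350,290,4.2,'c5c');crop('s5',210,150,310,260,5.4,'s5c')
E
```

```text
[0.3968605  0.28032799 0.1779018 ] [ 2.16708915e-01  9.76236211e-01 -1.95545879e-04 -2.61429735e-04] [-0.13467254 -0.2723979  -2.94030486] [ 3.95592931e-03  2.31518015e-05 -3.42823896e-02] [ 4.56241620e-01 -1.09537420e-02  1.71816532e+00  2.13958427e-05
  1.43503367e+00 -6.77673576e-01]
64.96838875426289
```

View pics/w4.png

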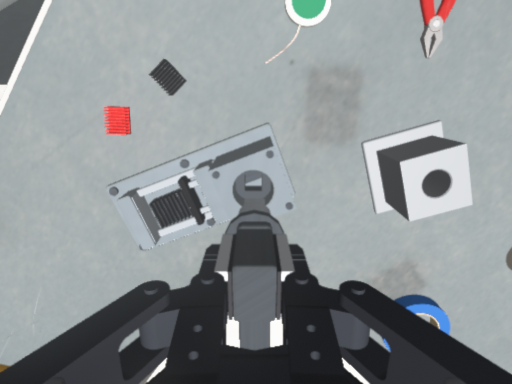

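View pics/c5c.png

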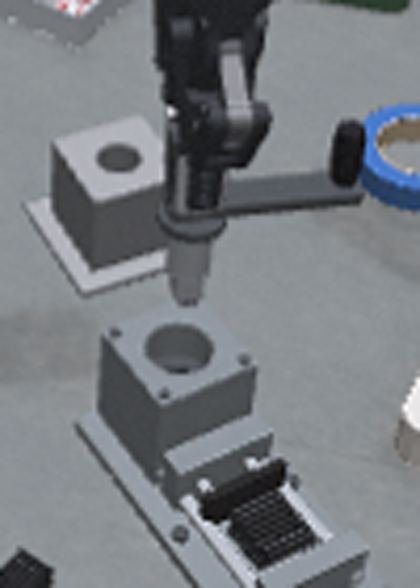

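View pics/s5c.png

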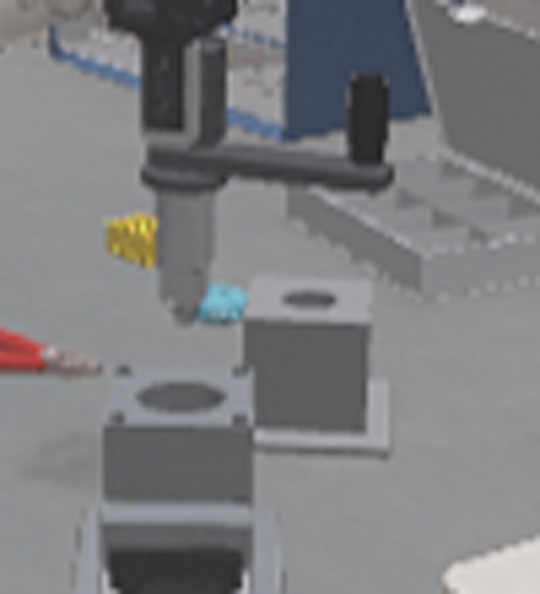

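```bash
python3 - <<'E'
from h import *
crop('w4',200,140,310,230,7,'w4c')
E
```

```text
(no output)
```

View pics/w4c.png

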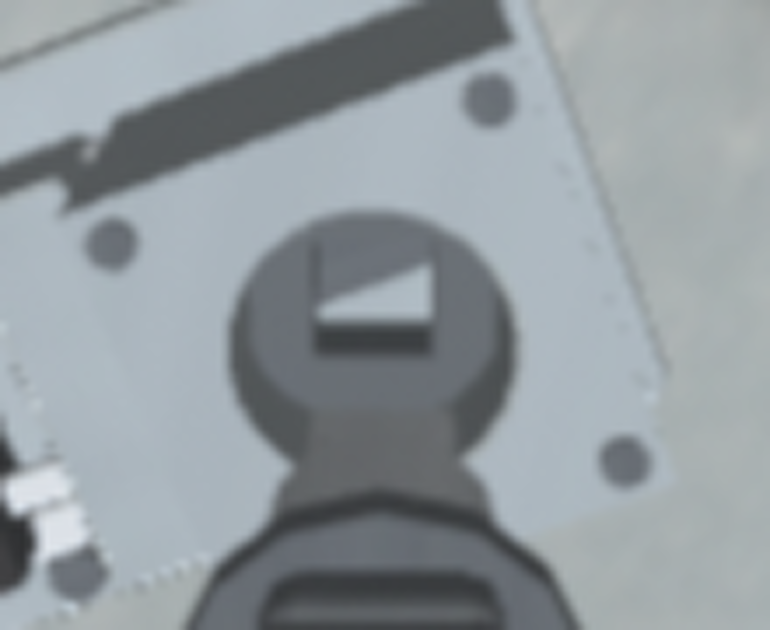

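```bash
python3 - <<'E'
from h import *
z=load('w4'); f=lambda x,y:(200+x/7-.4,140+y/7-.4)
a=at_z(z,*f(314,355),.05); b=at_z(z,*f(433,355),.05)
d=b-a; L=np.linalg.norm(d); u=d/L; n=np.array([u[1],-u[0],0]); 
print(a,b,L,np.degrees(np.arctan2(d[1],d[0])),(a+b)/2+.0076*n,(a+b)/2-.0076*n)
S=[at_z(z,*f(*p),.074) for p in ((490,100),(112,244),(625,461),(78,572))]; print(np.mean(S,0),np.array(S).round(4))
print([at_z(z,*f(*p),.074) for p in((228,340),(517,340),(370,210))])
E
```

```text
[0.40031237 0.26957339 0.05      ] [0.40671852 0.28330055 0.05      ] 0.015148382930608302 64.98260554742174 [0.41040241 0.27322298 0.05      ] [0.39662848 0.27965096 0.05      ]
[0.39382798 0.2748385  0.074     ] [[0.3753 0.3041 0.074 ]
 [0.3722 0.2582 0.074 ]
 [0.4212 0.3009 0.074 ]
 [0.4065 0.2361 0.074 ]]
[array([0.38811154, 0.26514809, 0.074     ]), array([0.40225995, 0.29546503, 0.074     ]), array([0.38109036, 0.28659353, 0.074     ])]
```

Call:
arm_command([
  [1, 0, -0.0005, 0.015, 0],
  [1, 0, -0.0005, 0.03, 0],
  [1, 0, -0.0005, 0.045, 0],
  [1, 0, -0.0005, 0.054, 0],
  [1, 0, -0.0005, 0.06, 0],
  [1, 0, -0.0005, 0.06, 0],
])

```text
time_s: 5.75
tool_pos: [0.3965, 0.2794, 0.118]
tool_rot: [0.217, 0.976, -0.0, -0.0]
force: [0.6, -0.4, -2.0]
width: 0.2
```

Call:
arm_command([
  [1, 0, 0, 0.001, 0],
  [1, 0, 0, 0.002, 0],
  [1, 0, 0, 0.003, 0],
  [1, 0, 0, 0.004, 0],
  [1, 0, 0, 0.004, 0],
])

```text
time_s: 6.38
tool_pos: [0.3966, 0.2794, 0.1143]
tool_rot: [0.217, 0.976, 0.0, 0.0]
force: [-0.6, 0.9, -0.8]
width: 0.203
```

Call:
arm_command([
  [1, 0, 0, 0.001, 0],
  [1, 0, 0, 0.002, 0],
  [1, 0, 0, 0.002, 0],
])

```text
time_s: 6.75
tool_pos: [0.3966, 0.2795, 0.1123]
tool_rot: [0.217, 0.976, 0.0, 0.0]
force: [0.6, 0.9, 1.8]
width: 0.202
```

```bash
python3 - <<'E'
from h import *
s=env.get_state(); print(s['tool_pos'],s['tool_rot'],s['force'],s['moment'])
E
```

```text
[0.39657777 0.279454   0.11231759] [2.16668741e-01 9.76245181e-01 1.66626961e-05 5.31384481e-05] [0.64854271 0.89624273 1.81558093] [0.01532935 0.06293737 0.00720212]
```

Call:
arm_command([
  [1, 0, 0, 0.0005, 1.5],
  [1, 0, 0, 0.0005, 3],
  [1, 0, 0, 0.0005, 3],
])

```text
time_s: 7.12
tool_pos: [0.3966, 0.2795, 0.1119]
tool_rot: [0.242, 0.97, 0.0, 0.0]
force: [0.1, 1.7, 2.1]
width: 0.203
```

```bash
python3 - <<'E'
from h import *
s=env.get_state(); print(s['tool_pos'],s['tool_rot'],s['force'],s['moment'])
E
```

```text
[0.39659025 0.27950358 0.11185482] [2.42493479e-01 9.70153033e-01 6.53962064e-05 4.56247844e-05] [0.14654823 1.69598441 2.12561387] [ 0.24956089 -0.11954483  0.06256854]
```

Call:
arm_command([
  [1, 0, 0, 0, -1.5],
  [1, 0, 0, 0, -3],
  [1, 0, 0, 0, -4.5],
  [1, 0, 0, 0, -6],
  [1, 0, 0, 0, -6],
])

```text
time_s: 7.75
tool_pos: [0.3964, 0.2793, 0.1117]
tool_rot: [0.191, 0.982, -0.0, -0.0]
force: [-0.2, -0.6, 2.6]
width: 0.205
```

```bash
python3 - <<'E'
from h import *
s=env.get_state(); print(s['tool_pos'],s['tool_rot'],s['force'],s['moment'])
E
```

```text
[0.39643229 0.27931483 0.11170952] [ 1.90750802e-01  9.81638469e-01 -1.80190440e-04 -1.22822642e-04] [-0.19418219 -0.58336784  2.58069575] [-0.30998701  0.15073554 -0.00961053]
```

Call:
arm_command([
  [1, 0, 0, 0, 0],
  [1, 0, 0, 0, 0],
])

```text
time_s: 8.0
tool_pos: [0.3965, 0.2794, 0.1118]
tool_rot: [0.191, 0.982, -0.0, -0.0]
force: [-1.0, -1.4, 1.4]
width: 0.205
```

```bash
python3 - <<'E'
from h import *
s=env.get_state(); print(s['tool_pos'],s['tool_rot'],s['force'],s['moment'])
grab('scene','c6'); crop('c6',250,150,350,290,4.2,'c6c')
grab('side','s6'); crop('s6',210,150,310,260,5.4,'s6c')
s=env.get_state(); print(s['tool_pos'],s['tool_rot'],s['force'],s['moment'])
E
```

```text
[0.39648223 0.2793616  0.11175679] [ 1.91130402e-01  9.81564645e-01 -1.20580259e-04 -5.82134122e-05] [-0.98518662 -1.38091374  1.42510247] [-0.33602964  0.22449134 -0.05053953]
[0.39648845 0.27937552 0.11174553] [ 1.91101040e-01  9.81570363e-01 -1.11351889e-04 -5.86778823e-05] [-0.92486964 -1.98626776  2.31509786] [-0.34634378  0.1528868  -0.02875486]
```

View pics/c6c.png

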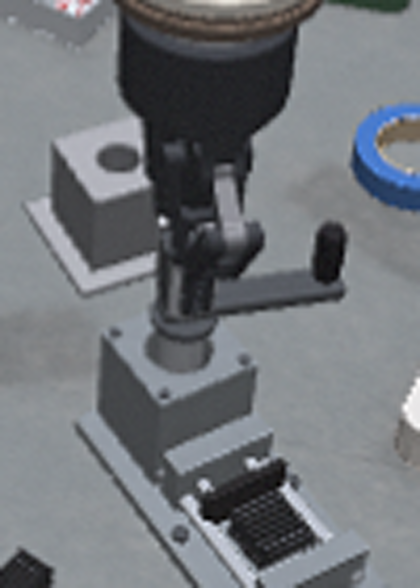

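View pics/s6c.png

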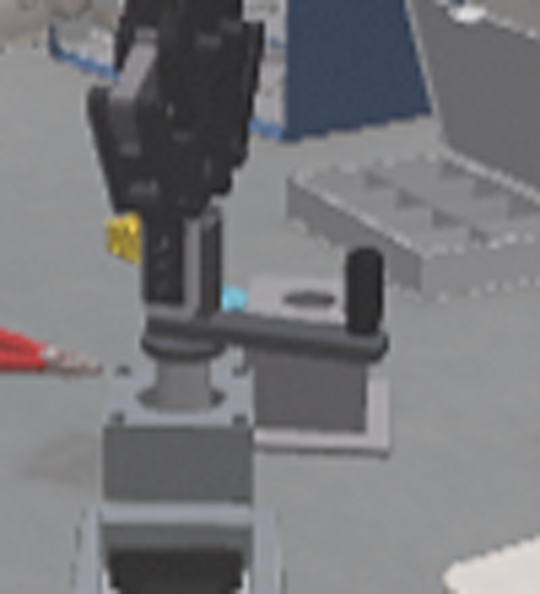

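Call:
arm_command([
  [1, 0, 0, 0, 1.5],
  [1, 0, 0, 0, 3],
  [1, 0.0003, 0, 0, 3],
  [1, 0.0006, 0, 0, 3],
  [1, 0.0006, 0, 0, 3],
])

```text
time_s: 8.72
tool_pos: [0.3958, 0.2796, 0.1115]
tool_rot: [0.217, 0.976, -0.0, -0.0]
force: [0.7, 0.8, -3.8]
width: 0.203
```

```bash
cat > st.py <<'E'
from h import *
s=env.get_state(); q=s['tool_rot'];print(s['time_s'],s['tool_pos'].round(5),round(2*np.degrees(np.arctan2(q[1],q[0]))-90,2),s['force'].round(2),s['moment'].round(3),s['width'])
E
python3 st.py
```

```text
8.725 [0.39578 0.27963 0.11153] 64.98 [ 0.7  0.8 -3.8] [ 0.027 -0.025  0.016] 0.20257302629720753
```

Call:
arm_command([
  [1, 0.0003, 0, 0, 0],
  [1, 0.0006, 0, 0, 0],
  [1, 0.0006, 0, 0, 0],
])

```text
time_s: 9.1
tool_pos: [0.3954, 0.2799, 0.1118]
tool_rot: [0.217, 0.976, -0.0, -0.0]
force: [-1.5, -0.0, -2.1]
width: 0.201
```

```bash
python3 st.py
```

```text
9.1 [0.39541 0.27991 0.11177] 64.97 [-1.51 -0.01 -2.14] [0.018 0.003 0.044] 0.2005563643522513
```

Call:
arm_command([
  [1, -0.0003, 0, 0, 0],
  [1, -0.0003, 0, 0.001, 0],
  [1, -0.0003, 0, 0.002, 0],
  [1, -0.0003, 0, 0.003, 0],
  [1, -0.0003, 0, 0.003, 0],
])

```text
time_s: 9.72
tool_pos: [0.3957, 0.2797, 0.1087]
tool_rot: [0.217, 0.976, -0.0, -0.0]
force: [0.1, -0.2, -2.5]
width: 0.206
```

```bash
python3 st.py
```

```text
9.725 [0.39566 0.27974 0.10868] 64.97 [ 0.11 -0.23 -2.55] [ 0.009  0.045 -0.005] 0.2055116652196402
```

Engaged; force stays at the crank's weight. Lower the rest.

Call:
arm_command([
  [1, 0, 0, 0.0015, 0],
  [1, 0, 0, 0.003, 0],
  [1, 0, 0, 0.0045, 0],
  [1, 0, 0, 0.006, 0],
  [1, 0, 0, 0.0075, 0],
  [1, 0, 0, 0.0085, 0],
  [1, 0, 0, 0.0085, 0],
])

```text
time_s: 10.6
tool_pos: [0.3957, 0.2797, 0.1002]
tool_rot: [0.217, 0.976, -0.0, -0.0]
force: [0.2, -0.2, -3.5]
width: 0.201
```

```bash
python3 st.py
```

```text
10.6 [0.39568 0.27974 0.10021] 64.97 [ 0.23 -0.18 -3.48] [-0.012  0.037 -0.04 ] 0.20073720575961654
```

Call:
arm_command([
  [1, 0, 0, 0.0004, 0],
  [1, 0, 0, 0.0008, 0],
  [1, 0, 0, 0.0008, 0],
])

```text
time_s: 10.98
tool_pos: [0.3957, 0.2797, 0.0995]
tool_rot: [0.217, 0.976, -0.0, -0.0]
force: [0.1, -0.3, -2.8]
width: 0.206
```

```bash
python3 st.py
```

```text
10.975 [0.3957  0.27974 0.09946] 64.97 [ 0.12 -0.27 -2.77] [-0.002  0.009  0.045] 0.20637851003020383
```

Call:
arm_command([
  [1, 0, 0, 0.0004, 0],
  [1, 0, 0, 0.0008, 0],
  [1, 0, 0, 0.0008, 0],
])

```text
time_s: 11.35
tool_pos: [0.3957, 0.2798, 0.0987]
tool_rot: [0.217, 0.976, -0.0, 0.0]
force: [0.0, 0.3, -1.0]
width: 0.205
```

```bash
python3 st.py
```

```text
11.35 [0.39573 0.27977 0.09874] 64.97 [ 0.01  0.35 -1.03] [-0.016  0.159  0.021] 0.2046642369610305
```

```bash
python3 - <<'E'
from h import *
crop('w4',95,140,225,255,6,'w4d')
E
```

```text
(no output)
```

View pics/w4d.png

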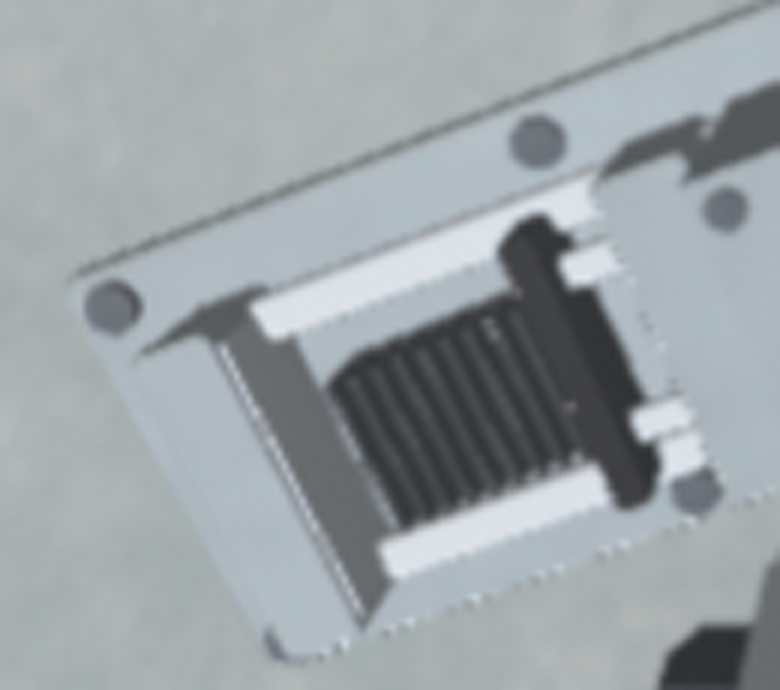

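```bash
cat >> h.py <<'E'
vy=np.array([np.cos(np.radians(86)),np.sin(np.radians(86)),0]); vx=np.array([vy[1],-vy[0],0]); W0=np.array([.3966,.2797,0.])
def V(P): d=P-W0; return (d@vx*1000).round(1),(d@vy*1000+60).round(1)
E
python3 - <<'E'
from h import *
z=load('w4'); f=lambda x,y:(95+x/6-.4,140+y/6-.4)
for n,p,h in [('backtop1',(222,345),.045),('backtop2',(362,620),.045),('backbot1',(300,340),.012),('backbot2',(392,548),.012),
 ('sinkfar1 top',(330,385),.030),('sinkfar2 top',(405,525),.030),('padtop1',(510,260),.045),('padtop2',(610,490),.045),('padback1',(560,225),.045),('padback2',(655,470),.045),('pinback',(615,255),.04),('blockjaw',(600,170),.045),('screw',(113,306),.012),('corner',(75,285),.012)]:
    print(n,V(at_z(z,*f(*p),h)))
E
```

```text
backtop1 (np.float64(-25.3), np.float64(-49.5))
backtop2 (np.float64(24.1), np.float64(-50.1))
backbot1 (np.float64(-15.9), np.float64(-53.0))
backbot2 (np.float64(24.6), np.float64(-55.4))
sinkfar1 top (np.float64(-10.4), np.float64(-43.7))
sinkfar2 top (np.float64(16.1), np.float64(-43.2))
padtop1 (np.float64(-21.7), np.float64(-2.6))
padtop2 (np.float64(17.8), np.float64(-3.8))
padback1 (np.float64(-23.9), np.float64(6.7))
padback2 (np.float64(17.2), np.float64(4.1))
pinback (np.float64(-15.8), np.float64(11.1))
blockjaw (np.float64(-29.5), np.float64(15.7))
screw (np.float64(-32.8), np.float64(-80.1))
corner (np.float64(-38.4), np.float64(-84.4))
```

```bash
python3 - <<'E'
from h import *
for nm in('w4','scene0','side0','w3'):
    W,uv=cloud(load(nm)); d=W-W0; x=d@vx*1000; y=d@vy*1000+60; zz=W[:,2]*1000
    k=(abs(x)<16)&(y>-70)&(y<35)&(zz>5)
    print(nm)
    for y0 in range(-70,36,3):
        m=k&(abs(y-y0-1.5)<1.5)
        if m.sum()>3: print(y0+1.5,m.sum(),np.percentile(zz[m],[5,50,95]).round(1))
E
```

```text
w4
-65.5 56 [41. 42. 43.]
-62.5 102 [41.5 42.4 43.3]
-59.5 95 [41.2 42.4 43.5]
-56.5 99 [41.4 42.4 43.3]
-53.5 225 [11.7 40.3 43. ]
-50.5 324 [12.5 28.8 39.9]
-47.5 18 [10.6 11.7 12.5]
-44.5 101 [11.8 27.  30.7]
-41.5 56 [11.4 26.4 30.2]
-38.5 122 [11.5 26.9 30.5]
-35.5 128 [12.2 27.4 30.1]
-32.5 60 [11.  26.6 30.4]
-29.5 95 [11.8 26.2 30.3]
-26.5 136 [11.7 26.6 30.5]
-23.5 89 [11.8 26.7 30.2]
-20.5 72 [11.4 27.6 30.3]
-17.5 124 [11.3 26.5 30.4]
-14.5 126 [15.7 27.2 30.4]
-11.5 30 [26.3 29.3 30.8]
-8.5 31 [27.8 29.4 30.7]
-5.5 43 [39. 40. 41.]
-2.5 118 [11.8 40.4 41.1]
0.5 316 [11.5 30.6 40.4]
3.5 74 [11.2 12.3 31.7]
6.5 31 [29.1 30.8 32.1]
9.5 12 [29.5 30.8 32.2]
12.5 46 [42.8 43.7 45. ]
15.5 120 [ 43.2  44.4 235.9]
18.5 346 [ 43.8 233.2 241.2]
21.5 708 [ 44.1 241.4 253. ]
24.5 820 [ 44.3 240.4 250.4]
27.5 444 [233.6 234.9 239.1]
30.5 322 [232.5 234.1 235.2]
33.5 370 [ 73.1 233.  234.6]
scene0
-68.5 62 [12.  21.1 40.8]
-65.5 88 [12.7 32.8 44.9]
-62.5 21 [42.4 43.9 45.8]
-59.5 21 [41.3 43.8 46. ]
-56.5 19 [42.4 44.  44.9]
-53.5 14 [41.3 42.9 43.9]
-44.5 15 [28.3 30.7 34.3]
-41.5 21 [
[... 1055 characters left out ...]
42.9]
18.5 7 [41.4 41.8 42.9]
21.5 14 [41.6 42.  42.6]
27.5 15 [40.8 62.7 67.2]
30.5 177 [40.1 55.5 70.8]
33.5 47 [43.3 57.  72. ]
w3
-65.5 10 [41.8 42.2 42.7]
-62.5 23 [41.8 42.4 43.1]
-59.5 23 [41.5 42.4 43.4]
-56.5 23 [41.5 42.6 43.4]
-53.5 170 [14.7 33.5 42.5]
-50.5 124 [12.4 29.6 40.8]
-47.5 7 [11.1 11.4 23.6]
-44.5 41 [11.7 28.3 30.2]
-41.5 28 [11.8 28.5 30. ]
-38.5 41 [12.1 28.4 30.1]
-35.5 56 [11.8 28.5 30.1]
-32.5 29 [26.  28.9 30. ]
-29.5 41 [26.9 28.6 30. ]
-26.5 56 [26.5 28.8 30.3]
-23.5 33 [27.3 28.9 30.1]
-20.5 44 [27.3 29.4 30.3]
-17.5 42 [27.3 28.9 30.8]
-5.5 38 [39.2 40.2 41.1]
-2.5 76 [39.3 40.6 41.4]
0.5 13 [39.9 40.7 41.6]
30.5 15 [72.7 73.4 74. ]
33.5 87 [73.  74.1 74.8]
```

```bash
python3 - <<'E'
from h import *
z=load('w4'); f=lambda x,y:(95+x/6-.4,140+y/6-.4)
for n,p,h in [('backtop1',(222,345),.0423),('backtop2',(362,620),.0423),
 ('sinkfar1 top',(330,385),.030),('sinkfar2 top',(405,525),.030),('padtop1',(510,260),.040),('padtop2',(610,490),.040),('padback1',(560,225),.040),('padback2',(655,470),.040),('pin1',(615,255),.031),('jawfr',(640,320),.044)]:
    print(n,V(at_z(z,*f(*p),h)))
for nm in('w4','w3'):
    W,uv=cloud(load(nm)); d=W-W0; x=d@vx*1000; y=d@vy*1000+60; zz=W[:,2]*1000
    for lo,hi,a,b in((20,38,-58,-46),(41.5,45,-80,-48),(38.5,42,-8,3),(28.5,31,-50,-5)):
        k=(abs(x)<13)&(zz>lo)&(zz<hi)&(y>a)&(y<b); print(nm,lo,k.sum(),np.percentile(y[k],[2,50,98]).round(1))
E
```

```text
backtop1 (np.float64(-24.8), np.float64(-50.8))
backtop2 (np.float64(25.0), np.float64(-51.4))
sinkfar1 top (np.float64(-10.4), np.float64(-43.7))
sinkfar2 top (np.float64(16.1), np.float64(-43.2))
padtop1 (np.float64(-20.8), np.float64(-4.3))
padtop2 (np.float64(19.4), np.float64(-5.5))
padback1 (np.float64(-23.1), np.float64(5.2))
padback2 (np.float64(18.8), np.float64(2.6))
pin1 (np.float64(-14.0), np.float64(8.6))
jawfr (np.float64(-5.8), np.float64(11.6))
w4 20 214 [-52.3 -51.6 -50.9]
w4 41.5 309 [-65.6 -59.1 -52.8]
w4 38.5 170 [-5.3 -2.3  0.5]
w4 28.5 396 [-44.3 -26.9  -9.3]
w3 20 153 [-53.8 -52.  -50.6]
w3 41.5 76 [-65.7 -57.9 -52.2]
w3 38.5 106 [-5.9 -2.6 -0.1]
w3 28.5 233 [-44.4 -28.2 -17.9]
```

Call:
arm_command([
  [1, 0, 0, 0, 3],
  [1, 0, 5e-05, 0, 6],
  [1, 0, 0.0001, 0, 10],
  [1, -3e-05, 0.00012, 0, 15],
  [1, -3e-05, 0.00015, 0, 20],
  [1, -3e-05, 0.00015, 0, 20],
], squeeze=100)

```text
time_s: 12.1
tool_pos: [0.3958, 0.2799, 0.0987]
tool_rot: [0.383, 0.924, -0.0, -0.0]
force: [-0.7, 0.3, -0.7]
width: 0.195
```

```bash
python3 st.py; python3 - <<'E'
from h import *
grab('wrist','w7'); grab('scene','c7')
crop('c7',265,215,355,310,6,'c7c')
E
```

```text
12.1 [0.39575 0.27994 0.09873] 45.0 [-0.67  0.35 -0.73] [0.075 0.181 0.098] 0.1946774862887691
```

View pics/w7.png

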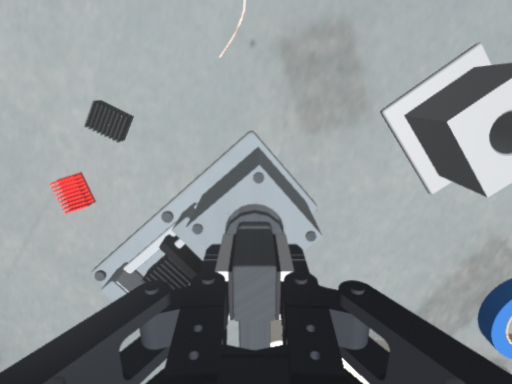

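View pics/c7c.png

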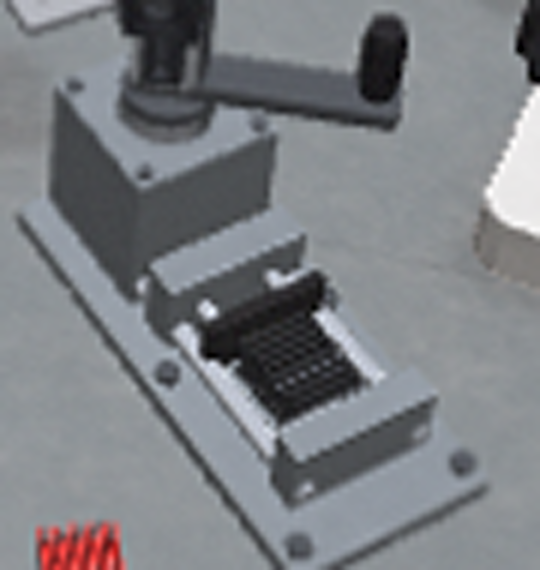

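Call:
arm_command([
  [1, 0, 4e-05, 0, 5],
  [1, 0, 8e-05, 0, 10],
  [1, -2e-05, 0.00012, 0, 15],
  [1, -3e-05, 0.00015, 0, 20],
  [1, -3e-05, 0.00015, 0, 20],
])

```text
time_s: 12.82
tool_pos: [0.396, 0.2801, 0.0988]
tool_rot: [0.537, 0.844, 0.0, 0.0]
force: [0.1, 1.4, -0.7]
width: 0.196
```

```bash
python3 st.py; python3 - <<'E'
from h import *
grab('side','s8'); grab('scene','c8')
crop('c8',265,215,355,310,6,'c8c');crop('s8',210,200,275,295,6,'s8c')
E
```

```text
12.825 [0.39599 0.28009 0.09875] 25.08 [ 0.1   1.39 -0.68] [0.295 0.056 0.073] 0.19615829608162277
```

View pics/s8c.png

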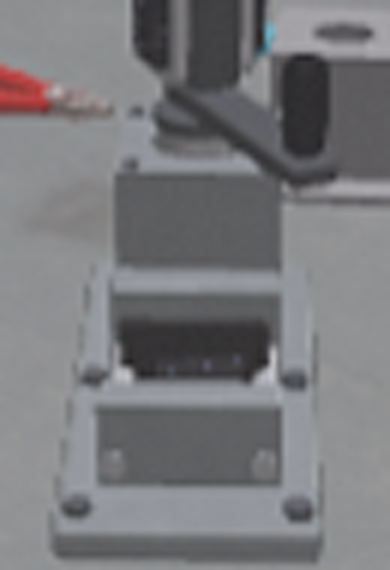

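View pics/c8c.png

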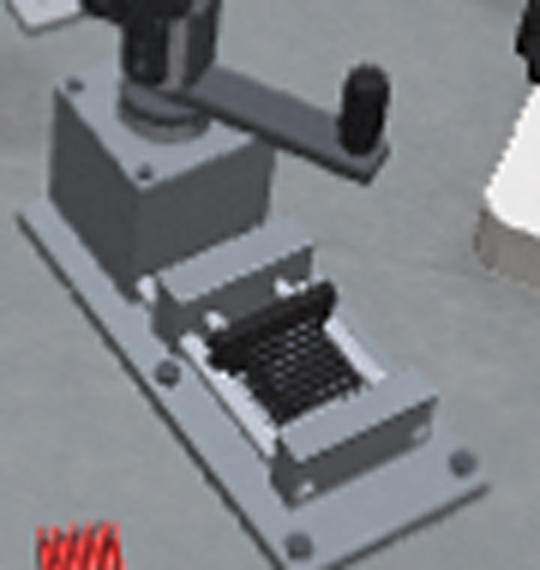

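```bash
cat > trk.py <<'E'
from h import *
import sys
# fit travel by matching patch: jaw block top region points on scene image
def fit(ref,cur,cx,cy,zh,half=7,sc=8,rng=(-2,22)):
    a=cv2.cvtColor(cv2.imread(f'pics/{ref}.png'),cv2.COLOR_BGR2GRAY); b=cv2.cvtColor(cv2.imread(f'pics/{cur}.png'),cv2.COLOR_BGR2GRAY)
    z=load(ref); best=[]
    p0=proj(z,[W0+vx*cx/1e3+vy*(cy-60)/1e3+np.array([0,0,zh/1e3])])[0]
    A=cv2.getRectSubPix(a,(2*half+1,2*half+1),tuple(p0)).astype(float)
    for t in np.arange(rng[0],rng[1],.1):
        p=proj(z,[W0+vx*cx/1e3+vy*(cy-t-60)/1e3+np.array([0,0,zh/1e3])])[0]
        B=cv2.getRectSubPix(b,(2*half+1,2*half+1),tuple(p)).astype(float)
        n=np.corrcoef(A.ravel(),B.ravel())[0,1]; best.append((n,t))
    return max(best),p0
if __name__=='__main__':
    cur=sys.argv[1]; cam=cur[0]; ref='scene0' if cam=='c' else 'side0'
    for nm,x,y,h in (('jawL',-27,12,44),('jawR',27,12,44),('jawM',0,12,44),('padR',22,-5,40),('padL',-22,-5,40),('padM',0,-5,40),('sinkfar',0,-43.5,30),('sinkfarR',14,-43.5,30),('fixed',0,-51.6,42)):
        r,p=fit(ref,cur,x,y,h,5); print(nm,'corr %.2f t %.1f'%r,p.round(0))
E
python3 trk.py c7; python3 trk.py c8; python3 trk.py s8
```

```text
jawL corr 0.95 t 3.5 [292. 263.]
jawR corr 0.99 t 3.3 [314. 253.]
jawM corr 1.00 t 3.3 [304. 258.]
padR corr 0.96 t 3.2 [317. 261.]
padL corr 0.97 t 3.0 [299. 269.]
padM corr 0.95 t 3.8 [308. 265.]
sinkfar corr 0.99 t 0.0 [318. 281.]
sinkfarR corr 0.99 t 0.1 [324. 279.]
fixed corr 0.99 t 0.0 [321. 281.]
jawL corr 0.86 t 8.3 [292. 263.]
jawR corr 0.98 t 7.9 [314. 253.]
jawM corr 0.99 t 8.0 [304. 258.]
padR corr 0.93 t 8.4 [317. 261.]
padL corr 0.97 t 8.2 [299. 269.]
padM corr 0.94 t 7.8 [308. 265.]
sinkfar corr 0.99 t -0.2 [318. 281.]
sinkfarR corr 0.98 t 0.1 [324. 279.]
fixed corr 0.99 t -0.2 [321. 281.]
jawL corr 0.98 t 7.4 [229. 245.]
jawR corr 0.99 t 7.6 [256. 245.]
jawM corr 0.99 t 8.3 [243. 245.]
padR corr 1.00 t 7.3 [254. 251.]
padL corr 1.00 t 7.9 [231. 251.]
padM corr 1.00 t 7.9 [242. 251.]
sinkfar corr 1.00 t 0.1 [242. 265.]
sinkfarR corr 0.93 t 1.3 [249. 265.]
fixed corr 0.99 t -0.1 [242. 262.]
```

Call:
arm_command([
  [1, 5e-05, 8e-05, 0, 5],
  [1, 0.0001, 0.00015, 0, 10],
  [1, 0.00015, 0.0002, 0, 15],
  [1, 0.0002, 0.00025, 0, 20],
  [1, 0.0002, 0.00025, 0, 20],
])

```text
time_s: 13.55
tool_pos: [0.3962, 0.2802, 0.0988]
tool_rot: [0.675, 0.738, 0.0, 0.0]
force: [1.6, 0.5, -0.6]
width: 0.197
```

```bash
python3 st.py; python3 - <<'E'
from h import *
grab('side','s9'); grab('scene','c9')
crop('c9',265,215,355,310,6,'c9c');crop('s9',210,200,275,295,6,'s9c')
E
python3 trk.py c9;python3 trk.py s9
```

```text
13.55 [0.39623 0.28024 0.09877] 5.1 [ 1.61  0.5  -0.56] [ 0.048 -0.229  0.106] 0.19674343187980523
jawL corr 0.82 t 12.9 [292. 263.]
jawR corr 0.90 t 12.5 [314. 253.]
jawM corr 0.98 t 13.0 [304. 258.]
padR corr 0.90 t 10.5 [317. 261.]
padL corr 0.93 t 11.5 [299. 269.]
padM corr 0.89 t 10.5 [308. 265.]
sinkfar corr 0.99 t 0.0 [318. 281.]
sinkfarR corr 0.98 t 0.1 [324. 279.]
fixed corr 0.99 t 0.0 [321. 281.]
jawL corr 0.96 t 12.4 [229. 245.]
jawR corr 0.99 t 12.2 [256. 245.]
jawM corr 1.00 t 12.6 [243. 245.]
padR corr 1.00 t 12.1 [254. 251.]
padL corr 0.99 t 11.9 [231. 251.]
padM corr 0.99 t 11.8 [242. 251.]
sinkfar corr 1.00 t -0.1 [242. 265.]
sinkfarR corr 0.87 t 1.0 [249. 265.]
fixed corr 1.00 t -0.2 [242. 262.]
```

View pics/c9c.png

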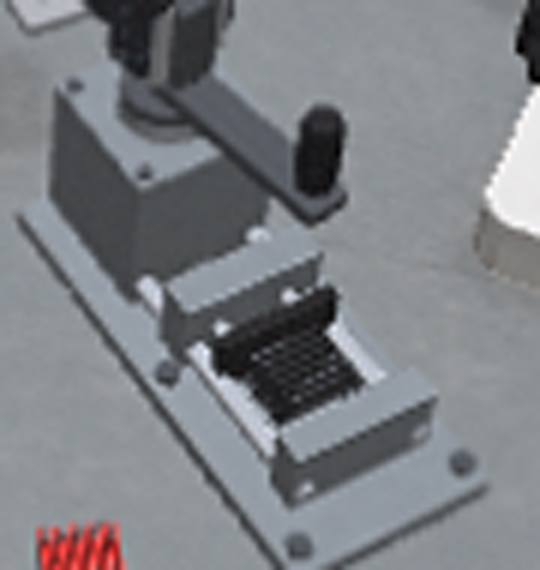

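View pics/s9c.png

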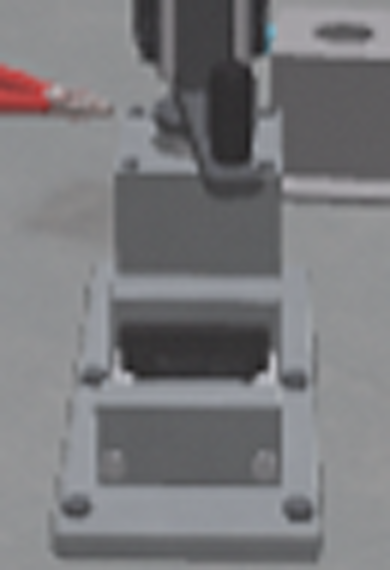

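Call:
arm_command([
  [1, 0, 5e-05, 0, 3],
  [1, 0, 0.0001, 0, 6],
  [1, 0, 0.00015, 0, 9],
  [1, 0, 0.00015, 0, 9],
])

```text
time_s: 14.15
tool_pos: [0.3964, 0.2802, 0.0987]
tool_rot: [0.731, 0.683, 0.0, 0.0]
force: [2.5, -0.3, 0.1]
width: 0.195
```

```bash
python3 st.py; python3 - <<'E'
from h import *
grab('side','s10'); grab('scene','c10')
crop('c10',265,215,355,310,6,'c10c')
from trk import fit
for cur in('c9','c10'):
  print(cur,'jaw',[fit('scene0',cur,x,12,44,5)[0] for x in(0,27)])
  for x in (-15,-8,0,8,16,22): print(x,'pad from c8',fit('c8',cur,x,-13.2,40,5,rng=(-2,8))[0])
for x in (-15,-8,0,8,15): print(x,'side pad s8->',[fit('s8',c,x,-13.2,40,4,rng=(-2,8))[0] for c in('s9','s10')])
E
python3 trk.py c10;python3 trk.py s10
```

```text
14.15 [0.39635 0.28022 0.09873] -3.9 [ 2.48 -0.28  0.08] [-0.087 -0.456  0.222] 0.19469851739706776
c9 jaw [(np.float64(0.9805944370813513), np.float64(13.000000000000014)), (np.float64(0.8994746875060415), np.float64(12.500000000000012))]
-15 pad from c8 (np.float64(0.9477321050322554), np.float64(2.600000000000004))
-8 pad from c8 (np.float64(0.9430054039357367), np.float64(1.400000000000003))
0 pad from c8 (np.float64(0.9235651206056309), np.float64(2.8000000000000043))
8 pad from c8 (np.float64(0.9236965654351016), np.float64(2.8000000000000043))
16 pad from c8 (np.float64(0.953050638230391), np.float64(2.5000000000000036))
22 pad from c8 (np.float64(0.9654574376528151), np.float64(2.0000000000000036))
c10 jaw [(np.float64(0.968540119042858), np.float64(14.900000000000016)), (np.float64(0.7977992831491609), np.float64(15.500000000000014))]
-15 pad from c8 (np.float64(0.8996423274971999), np.float64(2.600000000000004))
-8 pad from c8 (np.float64(0.9382158829398005), np.float64(2.5000000000000036))
0 pad from c8 (np.float64(0.8719259218476574), np.float64(3.100000000000005))
8 pad 
[... 895 characters left out ...]
00000005)), (np.float64(0.9509149857633463), np.float64(6.500000000000007))]
jawL corr 0.81 t 15.0 [292. 263.]
jawR corr 0.80 t 15.5 [314. 253.]
jawM corr 0.97 t 14.9 [304. 258.]
padR corr 0.87 t 10.4 [317. 261.]
padL corr 0.89 t 11.8 [299. 269.]
padM corr 0.81 t 11.0 [308. 265.]
sinkfar corr 1.00 t 0.0 [318. 281.]
sinkfarR corr 0.98 t 0.1 [324. 279.]
fixed corr 0.99 t 0.0 [321. 281.]
jawL corr 0.94 t 14.8 [229. 245.]
jawR corr 0.99 t 13.9 [256. 245.]
jawM corr 0.97 t 14.3 [243. 245.]
padR corr 0.99 t 13.8 [254. 251.]
padL corr 0.98 t 14.4 [231. 251.]
padM corr 0.97 t 13.9 [242. 251.]
sinkfar corr 1.00 t -0.1 [242. 265.]
sinkfarR corr 0.87 t 1.0 [249. 265.]
fixed corr 1.00 t -0.2 [242. 262.]
```

View pics/c10c.png

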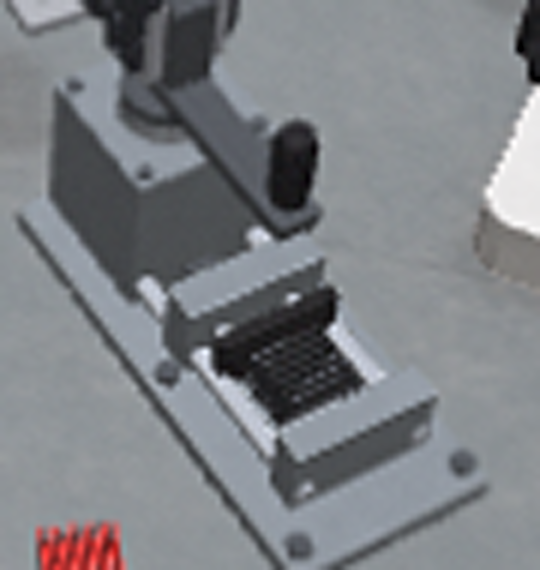

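Call:
arm_command([
  [1, 0, 0.0001, 0, 2],
  [1, 0, 0.0001, 0, 2],
  [1, 0, 0.0001, 0, 2],
])

```text
time_s: 14.62
tool_pos: [0.3964, 0.2803, 0.0987]
tool_rot: [0.743, 0.669, -0.0, 0.0]
force: [2.7, -1.1, -0.4]
width: 0.198
```

```bash
python3 st.py; python3 - <<'E'
from h import *
grab('scene','c11')
from trk import fit
for cur in('c10','c11'):
  print(cur,'jaw',[fit('scene0',cur,x,12,44,h)[0] for x in(0,10,-10) for h in (4,6)])
  print('pad from c8',[fit('c8',cur,x,-13.2,40,5,rng=(-2,8))[0][1] for x in (-15,-8,0,8,16,22)])
E
```

```text
14.625 [0.39637 0.28026 0.0987 ] -6.0 [ 2.73 -1.11 -0.35] [-0.029 -0.595  0.188] 0.19815618543698565
c10 jaw [(np.float64(0.9846565994584255), np.float64(14.900000000000016)), (np.float64(0.9427778223014747), np.float64(14.500000000000014)), (np.float64(0.78420868167069), np.float64(14.000000000000014)), (np.float64(0.8127384160475508), np.float64(14.400000000000013)), (np.float64(0.9723323394818489), np.float64(15.000000000000014)), (np.float64(0.8987186193260202), np.float64(14.300000000000015))]
pad from c8 [np.float64(2.600000000000004), np.float64(2.5000000000000036), np.float64(3.100000000000005), np.float64(2.900000000000004), np.float64(2.5000000000000036), np.float64(1.9000000000000035)]
c11 jaw [(np.float64(0.978573307228207), np.float64(15.500000000000014)), (np.float64(0.9167970753419266), np.float64(14.900000000000016)), (np.float64(0.7192726675901655), np.float64(14.700000000000014)), (np.float64(0.7780016056098473), np.float64(15.000000000000014)), (np.float64(0.9593241157853274), np.float64(15.300000000000015)), (np.float64(0.8710072845292879), np.float64(14.900000000000016))]
pad from c8 [np.float64(2.7000000000000046), np.float64(2.5000000000000036), np.float64(3.7000000000000046), np.float64(2.900000000000004), np.float64(2.5000000000000036), np.float64(2.0000000000000036)]
```

Call:
arm_command([
  [1, 0, 0.0001, 0, -2.5],
  [1, 0, 0.0002, 0, -5],
  [1, 0, 0.0002, 0, -5],
  [1, 0, 0.0002, 0, -5],
])

```text
time_s: 15.18
tool_pos: [0.3963, 0.2802, 0.0986]
tool_rot: [0.714, 0.7, -0.0, -0.0]
force: [-0.3, 0.5, -0.5]
width: 0.199
```

```bash
python3 st.py
```

```text
15.175 [0.39631 0.28023 0.0986 ] -1.08 [-0.32  0.45 -0.51] [0.061 0.113 0.032] 0.19895394652375625
```

Call:
arm_command([
  [0.5, 0, 0, 0, 0],
  [0.4, 0, 0, 0, 0],
  [0.2, 0, 0, 0, 0],
  [0, 0, 0, 0, 0],
  [0, 0, 0, 0, 0],
  [0, 0, 0, 0, 0],
])

```text
time_s: 15.92
tool_pos: [0.3965, 0.2802, 0.0987]
tool_rot: [0.713, 0.701, -0.0, 0.0]
force: [0.0, -0.1, 0.0]
width: 0.501
```

```bash
python3 st.py; python3 - <<'E'
from h import *
grab('scene','c12');grab('side','s12')
crop('c12',265,190,355,310,5,'c12c');crop('s12',200,160,290,300,4.2,'s12c')
E
```

```text
15.925 [0.39652 0.28024 0.0987 ] -1.03 [ 0.03 -0.08  0.05] [ 0.017 -0.038 -0.034] 0.5008495700829282
```

View pics/c12c.png

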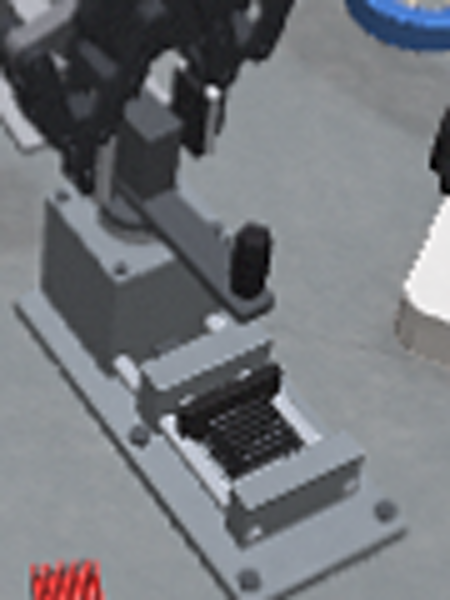

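View pics/s12c.png

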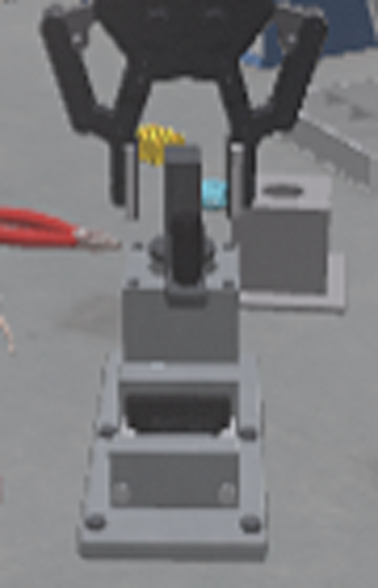

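Fingers are clear of the hub and the crank stays seated. Now I retreat upward and look from above with the wrist camera.

Call:
arm_command([
  [0, 0, 0, -0.02, 0],
  [0, 0, 0, -0.06, 0],
  [0, 0, 0, -0.1, 0],
  [0, 0, 0, -0.13, 0],
  [0, 0.02, 0, -0.13, 0],
  [0, 0.05, 0, -0.13, 0],
  [0, 0.05, 0, -0.13, 0],
])

```text
time_s: 16.9
tool_pos: [0.3969, 0.3319, 0.2274]
tool_rot: [0.713, 0.701, -0.001, -0.0]
force: [0.0, -1.0, -0.0]
width: 0.499
```

```bash
python3 st.py; python3 - <<'E'
from h import *
grab('scene','c13');grab('wrist','w13')
W,uv=cloud(load('w13'));
k=(np.hypot(W[:,0]-.3966,W[:,1]-.2797)<.016)&(W[:,2]>.125)&(W[:,2]<.145); print('hub top',k.sum(),W[k].mean(0))
W,uv=cloud(load('c13'));
k=(np.hypot(W[:,0]-.3966,W[:,1]-.2797)<.016)&(W[:,2]>.12)&(W[:,2]<.15); print('hub top',k.sum(),np.median(W[k],0))
from trk import fit
print('jaw',[fit('scene0','c13',x,12,44,4)[0] for x in(0,-10)])
print('pad from c8',[fit('c8','c13',x,-13.2,40,5,rng=(-2,8))[0][1] for x in (-15,-8,0,8,16,22)])
E
```

```text
16.9 [0.39691 0.33186 0.22738] -0.93 [ 0.01 -0.95 -0.03] [-0.006 -0.02  -0.053] 0.4993313401103551
hub top 662 [0.39691751 0.28205386 0.1327201 ]
hub top 160 [0.39347757 0.27568759 0.13416703]
jaw [(np.float64(0.9794456034557438), np.float64(15.400000000000016)), (np.float64(0.9575964301833638), np.float64(15.400000000000016))]
pad from c8 [np.float64(2.600000000000004), np.float64(2.400000000000004), np.float64(3.9000000000000057), np.float64(2.8000000000000043), np.float64(2.400000000000004), np.float64(2.0000000000000036)]
```

View pics/w13.png

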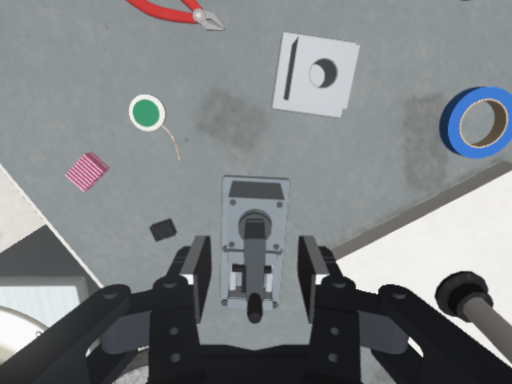

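View pics/c13.png

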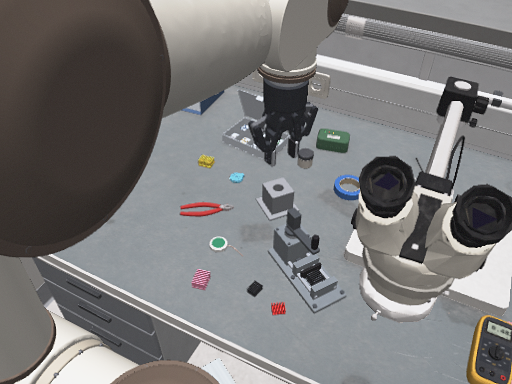

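Call:
arm_command([
  [0, 0, 0, 0, -10],
  [0, -0.01, 0, 0, -20],
  [0, -0.02, 0, 0, -30],
  [0, -0.03, 0, 0, -40],
  [0, -0.04, 0, 0, -50],
  [0, -0.05, 0, 0, -60],
  [0, -0.05, 0, 0, -66],
  [0, -0.05, 0, 0, -66],
])

```text
time_s: 18.0
tool_pos: [0.3965, 0.2798, 0.2285]
tool_rot: [0.217, 0.976, -0.0, -0.0]
force: [-0.6, 0.3, 0.9]
width: 0.5
```

```bash
python3 st.py; python3 - <<'E'
from h import *
grab('wrist','w14'); crop('w14',110,130,290,270,4.4,'w14c')
for nm,c,zl in(('w14',(.3966,.2797),.125),('w1',(.4613,.4237),.104)):
    W,uv=cloud(load(nm)); k=(np.hypot(W[:,0]-c[0],W[:,1]-c[1])<.008)&(W[:,2]>zl); print(nm,k.sum(),np.median(W[k],0),np.percentile(W[k,2],[10,90]))
E
```

```text
18.0 [0.39646 0.27977 0.22846] 64.9 [-0.65  0.27  0.93] [ 0.011 -0.061  0.018] 0.5000237914279412
w14 304 [0.39638846 0.27978066 0.1335421 ] [0.13270199 0.13440839]
w1 263 [0.46127834 0.42385576 0.11379099] [0.11303578 0.11465871]
```

View pics/w14c.png

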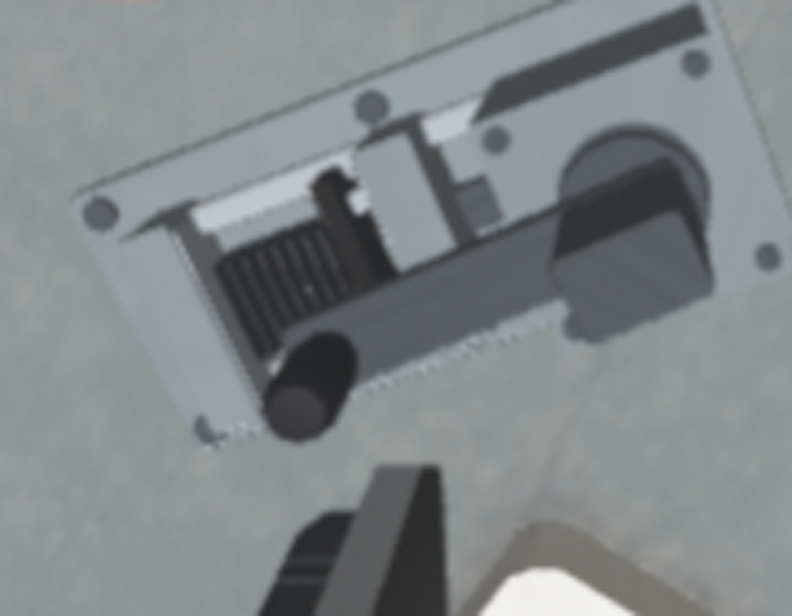

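```bash
python3 - <<'E'
from h import *
z=load('w14'); f=lambda x,y:(110+x/4.4-.4,130+y/4.4-.4)
for n,p,h in [('jawfront1',(355,150),.044),('jawfront2',(400,270),.044),('padfront1',(315,190),.040),('padfront2',(357,285),.040),('sinkfar1',(217,265),.030),('sinkfar2',(262,355),.030),('back1',(165,228),.0423),('back2',(258,400),.0423)]: print(n,V(at_z(z,*f(*p),h)))
W,uv=cloud(z); d=W-W0; x=d@vx*1000; y=d@vy*1000+60; zz=W[:,2]*1000
for lo,hi,a,b in((20,38,-58,-46),(41.5,46,-40,30),(38.3,41.5,-30,3),(28.5,31,-52,-5)):
    k=(x>-20)&(x<0)&(zz>lo)&(zz<hi)&(y>a)&(y<b); print(lo,k.sum(),np.percentile(y[k],[2,50,98]).round(1))
E
```

```text
jawfront1 (np.float64(-28.0), np.float64(-0.7))
jawfront2 (np.float64(3.3), np.float64(-2.9))
padfront1 (np.float64(-22.0), np.float64(-15.1))
padfront2 (np.float64(3.9), np.float64(-15.6))
sinkfar1 (np.float64(-11.6), np.float64(-49.9))
sinkfar2 (np.float64(14.7), np.float64(-49.8))
back1 (np.float64(-26.9), np.float64(-52.7))
back2 (np.float64(22.3), np.float64(-51.1))
20 145 [-52.  -51.2 -46.1]
41.5 275 [-2.9  5.4 12.9]
38.3 97 [-15.9 -12.9 -10.1]
28.5 153 [-51.6 -34.   -8.1]
```

```bash
python3 -c "
from h import *
print(env.job_done())"
```

```text
the job is handed in; nothing more can be done
None
```

The crank is seated in the vise, the heat sink is clamped against the back jaw, and I handed the job in at about 18 s. The robot was touching nothing. No verdict was reported.

- **Seating:** I lifted the crank out of its stand and lowered it into the well at the angle I read off the eye in the wrist picture. It first stood on the rim with about 5 N. The side forces pointed to a small sideways offset, so I shifted 0.6 mm, the force dropped, and the crank went home with the jaw still open.
- **Turning and release:** I turned it about 71° clockwise, eased back 5°, opened the fingers and withdrew.
- **Last checks:**
  - The jaw has travelled about 15.4 mm and the pad about 10.6 mm, so the pad is pushed in about 4.8 of its 10 mm.
  - The far end of the heat sink is within about 1.5 mm of the back jaw face, which is the accuracy of that measurement. The pad stopped moving while the jaw went on, which shows the heat sink is clamped.
  - The hub top reads 133.5 mm against 135 mm nominal, so the crank has not been drawn up.
  - The bystanders and look-alikes that show in the last pictures look undisturbed.
- **One disagreement:** the side camera made the pad look as if it was still moving with the jaw. I judged that reading unreliable, because it was tracking dark edges against dark, and the scene and wrist cameras agreed with each other.

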